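Clear the jammed tray from the return lane and stack it

TASK

The front tray in the sloping return lane has run in under the outlet hood and jammed: draw it gently back up the lane until it is free, without pushing the sprung stop behind it home, lift it out by its end grip without forcing or levering it against the hood, keep it from tipping any steeper than the lane, stand it on the free bench and let go. Then take it across its sides, since the caddy leaves no room at the ends, and set it gently on the loaded tray in the black caddy, turned end for end from that tray so that its feet rest on the rim instead of nesting. Leave everything else where it is.

Things in the scene. Friction and masses are not known exactly. Their poses are not given: they have to be found in the camera images.
- tray_c (a point): Jammed tray, centre, 27.5 mm above its underside. Empty white plastic stack-nest tray, 0.12 to 0.21 kg, 154 long (x) x 62 wide (y) x 55 high (z), underside 120 x 38, balanced about its middle. x points to the end with the finger grip, z out of its mouth. It starts tilted in the lane, x up the slope, its plain end (-x) caught under the hood.
- tray_grip (a point): Where to pinch the jammed tray's finger grip: an upright plate in the middle of its +x end, 10 thick (x) x 36 wide (y), top 85 mm above the tray's underside, 30 above the rim. The point is at x = +75, z = 74 in the tray, 11 mm below the plate's top; axes as tray_c. Pinch along x, square to the tray: one finger inside, one behind it. The plain end's rim is at x = -74.
- tray_rim (a point): Jammed tray, middle of the rim (x 0, y 0, 50 mm above its underside), axes as tray_c. Rim: a bar 10 tall, top at 55, 62 over its outer sides, to be pinched along y here (unbroken from x -21 to +43). Each long side has two notches in the rim, 18 wide, at x = +52 and -30; under each a foot sticks out to the rim's width, 12 wide, its underside 4 mm above the tray's.
- lane: Steel gravity lane, fixed. Origin on the bench under the jammed tray's place, x level, pointing up the slope (16 deg, 0.28 rad). Running surface (two runners) 75 mm above the bench at the origin; lane from 130 mm below to 330 above it along the slope. Inside width 68, side walls 50 high; 136 over the feet. Lift trays square to the slope, 60 mm or more, before moving sideways.
- lane_low (a point): Middle of the lane's lower end, on the running surface. Above it is a grey outlet unit, clamped at a different place each time (not reported): its hood, 60 long, top 72 above the running surface, covers 10 to 46 mm of the jammed tray's plain end, and a sprung shoe in it presses 4 N on the rim, so the drag (8 to 15 N) falls once clear. A tray still under the hood will not come up.
- lane_mid (a point): Middle of the running surface 100 mm up the slope from the jammed tray's centre. Behind the jammed tray the outlet unit's black sprung stop rises 14 mm through the lane floor (see stop). When the tray's back meets it, the tray's front is about 7 mm clear of the hood: draw back along the slope until the stop is felt, ease off 2 or 3 mm, then lift.
- stop (a joint): How far the outlet unit's sprung stop has been pushed up the lane, m: 0 at rest, 0.008 fully home. It takes 3 N to start it, then 1.2 N per mm. Do not push it home (over 0.007).
- lower: Loaded tray in the caddy, 0.45 kg: same shape, origin centre of its underside (6 mm above the bench), x to its finger grip, z up. Four capped vials in it reach 42 mm. A tray turned end for end (grip over this one's plain end) rests with its feet on this rim, underside 51 mm above this one's, with 4 to 5 mm of play each way; the same way round it sinks on to the vials.
- caddy: Black caddy, fixed: base 188 (x) x 80 (y) x 6, origin centre of its underside; open along its long sides, an upright cheek at each end, 130 high, inner faces 176 apart. They leave 8 mm beyond a tray's grip, too little for a finger: trays go in held across their sides. The bench between caddy and lane is free, 0.42 to 0.65 m ahead of the robot, for standing the tray there.
- next: Next tray, same shape, waiting in the lane behind its own pin, 235 mm up the slope from the jammed one; origin centre of its underside. Leave it alone.
- bottle_a: White reagent bottle with cap, 68 diameter x 150 tall, origin at the centre of its underside. Leave it alone.
- bottle_b: Brown jar with black cap, 56 diameter x 120 tall, origin at the centre of its underside. Leave it alone.
- tipbox: White divided tip box, 120 x 85 x 50, origin at the centre of its underside. Leave it alone.
- pot: White specimen pot with lid, 72 diameter x 85 tall, origin at the centre of its underside. Leave it alone.
- timer: Grey timer block, 70 x 60 x 30, origin at the centre of its underside. Leave it alone.
Mind the look-alikes: they are no part of the job. Leave any pink look-alike of the part that bears tray_c alone.

How it is judged:
By the outcome, as a careful person would: the job done as asked, in the order asked, and still so for the second after the job is handed in, with the robot touching nothing.
It also fails if it takes over 72 s, if anything falls off the work surface, if the arm or the gripper's body presses on something with over 40 N, if the wrist force passes 120 N, or if a joint passes its speed limit or range.

ROBOT

A 6-joint arm with a two-finger parallel gripper is mounted at the origin on the work surface. World frame = base frame: x ahead of the robot, y to its left, z up, the work surface at z = 0. Lengths are in m, angles in rad, forces in N, time in s.
With the tool pointing down it reaches from about 0.3 to 0.85 m from the base axis. Payload 4.2 kg.
Tool frame: the origin (TCP) lies on the mounting face of the last link; the fingertips stand 191 mm ahead of it and the grasp point (between the pads) lies 172 mm ahead of it (grip_depth is the x of the grasp point in the tool frame, in m); x points along the fingers, z is the direction in which the jaws open and shut, and the axes are right-handed (so a half turn about x gives the same grasp; the last joint's range is limited). The gripper opens to 91 mm and grips with 3 to 60 N. Pads are 32 mm wide; open, the fingers measure 118 mm over their backs; the gripper's body (76 mm by 178 mm) begins 60 mm behind the grasp point.
Start: joints at [1.25, 0.32, 1.565, -0, 1.257, -0.02], TCP at [0.17, 0.549, 0.405] pointing down, gripper open.
Joint ranges: [-3.11, 3.11], [-0.84, 2.01], [0.21, 2.61], [-1.34, 4.49], [0.05, 2.63], [-2.56, 2.56]. Speed limits (rad/s): [2.57, 2.57, 3.14, 3.14, 3.14, 3.14].

INTERFACE

Orientations are given as a unit quaternion [w, x, y, z].
In Python, from rig import * gives the robot as it stands.
- The arm moves only by the shell command python3 -m creep 'ROWS' [FORCE]. ROWS is a JSON object of lists of equal length, an entry for each row: "slide": the shift along the tool's x, y, z in m, a list of three; "rot": the turn, a rotation vector about the tool's x, y, z in degrees, a list of three; "fingers": the closure, from -1 (fully open) to 1 (shut). A call has exactly 10 rows; each row is the pose to reach, as a shift and turn from the pose measured when the call began, along the tool's axes at that moment; what a row does not reach only later rows make up. A row lasts 1/12 s, in which the tool goes at most 41.7 mm and 7.16 degrees, less where a joint would pass 70% of its speed; a pose out of reach is approached as far as the arm can. A call with a gripper value outside its range is refused whole. The fingers move at their own pace and stop on an object; FORCE is the grip in N (left out, the last holds). Time passes only in rows, so rows that repeat a pose let the fingers close, or fill a call up. It gives the time, the measured TCP pose, the force and the opening at its end, in the units of the state.
- observe(): the state, without advancing time (a new reading comes with each control period).
- read_camera(name): name is "scene" or "top"; returns the picture (400x640x3 uint8, blue, green, red); there is no depth.
- get_calibration(name): a dict with "vfov" (degrees; the focal length in pixels is half the picture's height over the tangent of half this angle, whatever the lens; pixels are square), "cx", "cy" (the principal point, pixels), "rvec" (rotation vector, rad) and "tvec" (3), from world to camera coordinates, as OpenCV has them. Camera axes: x right, y down, z forward; pixel columns grow to the right and rows downward; lengths in m; the calibration is good to about 2 mm. A picture is of the moment at which its call begins. get_calibration takes no time and is no camera call.
- sign_off(): hands the job in, once; it reports no verdict.
The state is a dict: "t": time; "joint_positions": joint angles; "qd": joint speeds; "joint_efforts": joint torques, N m; "tcp_pos": TCP position; "tool_rot": TCP orientation; "force": force on the tool from outside, world axes, zero at the start; "moment": the same for the moment, N m; "finger_gap": opening from 0.0 (shut) to 1.0 (fully open).
Only numpy, scipy, OpenCV 4.12 (cv2) and the standard library are available. Lean on these libraries where they do the work, as an engineer would, in place of code of your own. Each camera call takes 0.05 s, during which the arm holds its last target.

## Working session

There is one attempt and no reset: what is moved stays moved. The work goes in short steps, Python scripts to look and compute and a shell command to move; the robot and the scene stay as the last step left them, time stands still between calls to the robot, and variables do not carry over. Pictures are saved under pics/ and viewed, and the job is handed in when it is done.

```bash
ls; mkdir -p pics
python3 - <<'E'
from rig import *
import cv2
s=observe(); print(s)
for n in("scene","top"):
    cv2.imwrite(f"pics/{n}0.png",read_camera(n)); print(n,get_calibration(n))
E
```

```text
pics
{'t': 0.0, 'joint_positions': array([ 1.25001350e+00,  3.20280033e-01,  1.56568209e+00, -1.25969830e-05,
        1.25735998e+00, -1.99832600e-02]), 'qd': array([ 1.08091853e-03, -7.41840128e-05, -2.99978773e-04,  7.86174136e-04,
       -6.46122769e-04,  1.06283843e-03]), 'joint_efforts': array([-1.66887610e-03, -4.12456763e+01, -2.31975675e+01,  7.23990239e-02,
        4.57939622e-02, -1.45785048e-04]), 'tcp_pos': array([0.1703019 , 0.54902515, 0.40392561]), 'tool_rot': array([ 0.56877434, -0.41979612,  0.56976828,  0.41908362]), 'force': array([-0.41103185, -0.54051292, -0.48920964]), 'moment': array([0.00319387, 0.00343634, 0.01029888]), 'finger_gap': 1.0007232329950937}
scene {'vfov': 51.79331103972601, 'cx': 317.6165136349166, 'cy': 197.09264152414954, 'rvec': array([ 2.17790102,  1.52537712, -0.41927528]), 'tvec': array([-0.17715162, -0.38827263,  1.81529841])}
top {'vfov': 46.96219428028268, 'cx': 316.9283560579927, 'cy': 197.33824141528282, 'rvec': array([ 2.12182563, -2.15591795,  0.1661056 ]), 'tvec': array([0.01086761, 0.53476089, 1.42353338])}
```

View pics/scene0.png

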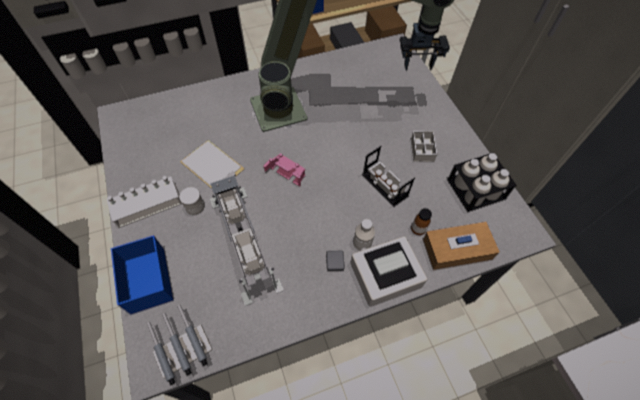

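View pics/top0.png

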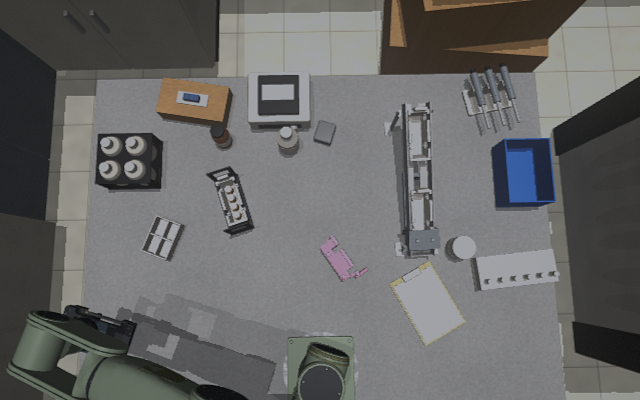

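The lane is at top px (420,180), with the low end and hood at (425,238). The caddy is at (230,200), and the pink decoy at (340,258). I'll zoom in next.

```bash
cat > h.py <<'E'
import numpy as np,cv2
from rig import *
from scipy.spatial.transform import Rotation as R
def cam(n):
    c=get_calibration(n); f=200/np.tan(np.radians(c['vfov']/2))
    K=np.array([[f,0,c['cx']],[0,f,c['cy']],[0,0,1]]); return K,np.array(c['rvec']),np.array(c['tvec'])
def ray(n,uv):
    K,r,t=cam(n); Rm=cv2.Rodrigues(r)[0]
    d=Rm.T@np.linalg.inv(K)@np.array([uv[0],uv[1],1.]); return -Rm.T@t,d/np.linalg.norm(d)
def onz(n,uv,z):
    o,d=ray(n,uv); return o+d*(z-o[2])/d[2]
def onplane(n,uv,p,nn):
    o,d=ray(n,uv); return o+d*((np.array(p)-o)@nn)/(d@nn)
def proj(n,P):
    K,r,t=cam(n); return cv2.projectPoints(np.array(P,float).reshape(-1,3),r,t,K,None)[0].reshape(-1,2)
def crop(n,img,x0,y0,w,h,s,name,interp=cv2.INTER_CUBIC):
    c=cv2.resize(img[y0:y0+h,x0:x0+w],None,fx=s,fy=s,interpolation=interp)
    for i in range(0,w,10): cv2.line(c,(i*s,0),(i*s,6 if i%50 else 14),(0,0,255),1)
    for i in range(0,h,10): cv2.line(c,(0,i*s),(6 if i%50 else 14,i*s),(0,0,255),1)
    cv2.imwrite(f"pics/{name}.png",c)
E
python3 - <<'E'
from h import *
t=cv2.imread("pics/top0.png");s=cv2.imread("pics/scene0.png")
crop("top",t,370,90,90,180,3,"a_lane")
a=cv2.imread("pics/a_lane.png")
crop("top",t,195,155,70,90,6,"a_cad")
b=cv2.imread("pics/a_cad.png")
cv2.imwrite("pics/a.png",np.hstack([a,b]))if a.shape[0]==b.shape[0] else None
crop("s",s,190,160,110,150,4,"b_lane")
crop("s",s,350,140,80,80,6,"b_cad")
E
```

```text
(no output)
```

View pics/a.png

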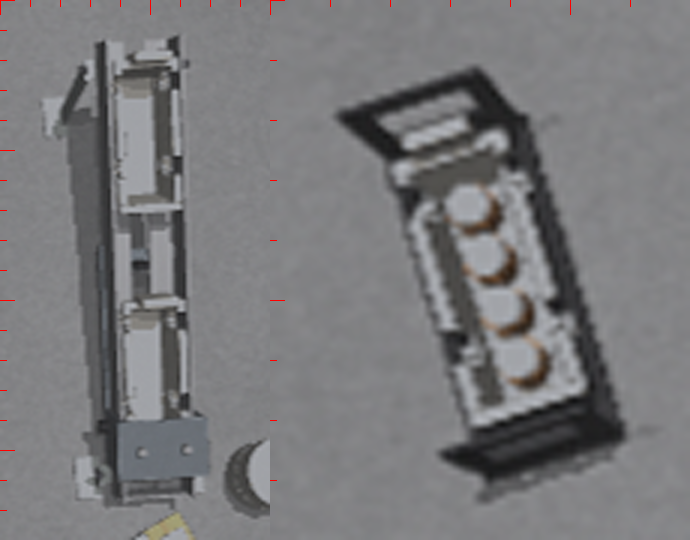

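View pics/b_lane.png

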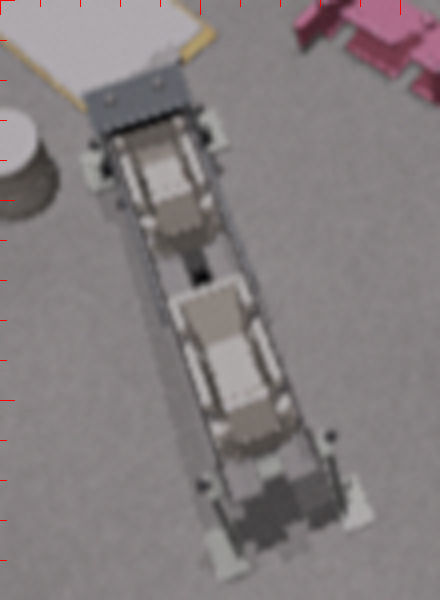

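View pics/b_cad.png

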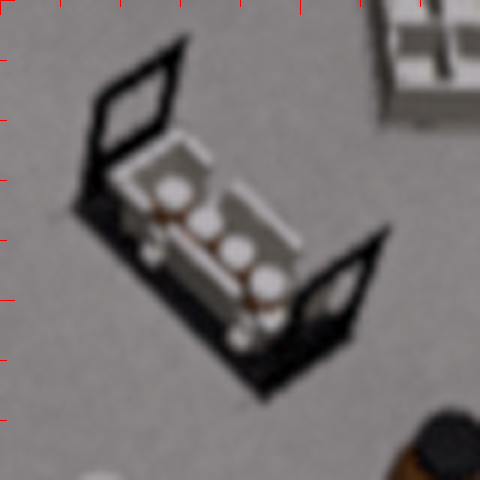

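Run:
```python
from h import *
t=cv2.imread("pics/top0.png");s=cv2.imread("pics/scene0.png")
crop("top",t,390,175,60,90,8,"c1",cv2.INTER_NEAREST)
crop("top",t,390,95,60,90,8,"c2",cv2.INTER_NEAREST)
a=cv2.imread("pics/c1.png");a=a[:590]
cv2.imwrite("pics/c1.png",a);a=cv2.imread("pics/c2.png");a=a[:590];cv2.imwrite("pics/c2.png",a)
crop("s",s,200,170,60,60,9,"d1",cv2.INTER_NEAREST)
```

```text
(no output)
```

View pics/c1.png

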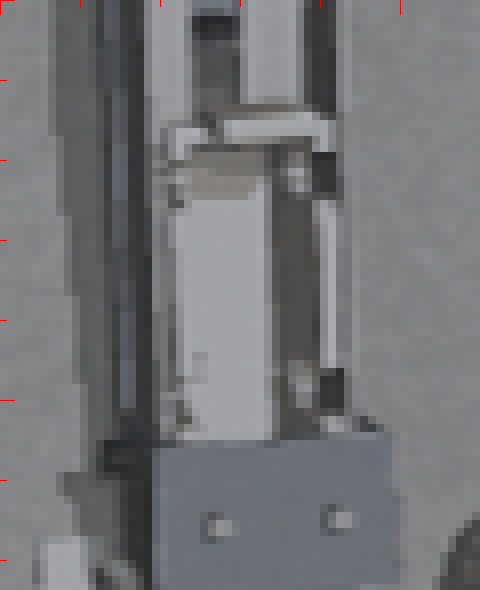

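View pics/c2.png

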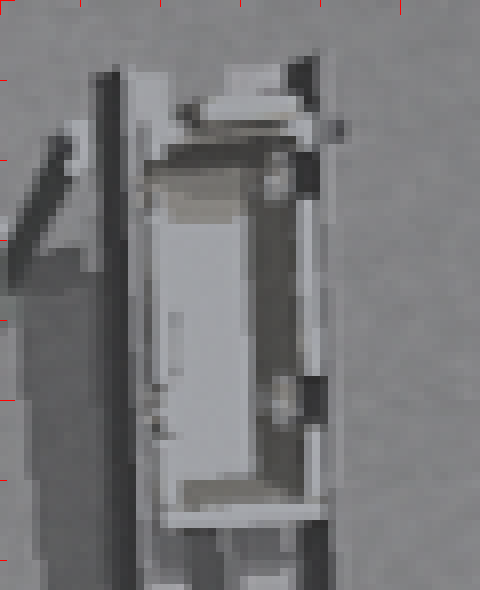

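View pics/d1.png

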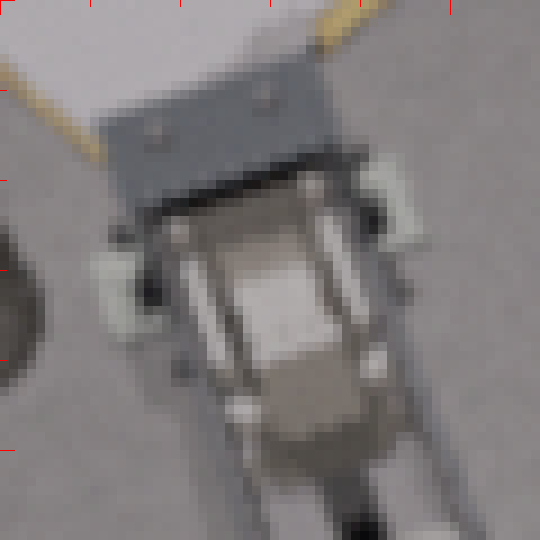

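```bash
cat >> h.py <<'E'
A=np.radians(16.04)
def laneT(yaw,x,y):
    d=np.array([np.cos(yaw),np.sin(yaw),0]);l=np.array([-d[1],d[0],0]);u=np.array([0,0,1.])
    sx=np.cos(A)*d+np.sin(A)*u; n=-np.sin(A)*d+np.cos(A)*u
    return np.c_[sx,l,n],np.array([x,y,.075])
E
python3 - <<'E'
from h import *
from scipy.optimize import least_squares
for n in("top","scene"):print(n,ray(n,(320,200))[0])
T=lambda c,o,s:(o[0]+c[0]/s-.5,o[1]+c[1]/s-.5)
c1=(390,175);c2=(390,95);d1=(200,170)
m=1e-3
obs=[]
def ad(n,c,o,s,P): obs.append((n,T(c,o,s),np.array(P)*m))
ad("top",(266,127),c1,8,(75,0,85)); ad("top",(328,172),c1,8,(52,-28,53)); ad("top",(332,388),c1,8,(-30,-28,53))
ad("top",(308,175),c2,8,(287,-28,53)); ad("top",(316,399),c2,8,(205,-28,53)); ad("top",(252,108),c2,8,(310,0,85))
ad("top",(163,516),c2,8,(235-74,31,55)); ad("top",(327,512),c2,8,(235-74,-31,55))
ad("scene",(187,262),d1,9,(-21,-28,55)); ad("scene",(225,367),d1,9,(43,-28,55))
ad("scene",(322,215),d1,9,(-21,28,55)); ad("scene",(362,315),d1,9,(43,28,55))
def f(p,sel=None):
    M,o=laneT(*p); return np.concatenate([proj(n,M@P+o)[0]-uv for n,uv,P in obs if sel in(None,n)])
for sel in(None,"top","scene"):
    r=least_squares(f,[0,.45,-.25],args=(sel,)); print(sel,r.x); print(r.fun.reshape(-1,2).round(1).tolist())
p=least_squares(f,[0,.45,-.25]).x
M,o=laneT(*p)
for P in [(330,34,50),(330,-34,50),(-130,34,50),(-31,0,72),(-80,0,72)]: print(P,proj("top",M@(np.array(P)*m)+o),proj("scene",M@(np.array(P)*m)+o))
print(R.from_quat(observe()['tool_rot'],scalar_first=True).as_matrix().round(3))
E
```

```text
top [0.30596723 0.0015102  1.48960276]
scene [ 1.25493367 -0.28037636  1.35054701]
None [ 0.0408633   0.48142849 -0.30725728]
[[0.5, -0.4], [-0.3, 0.0], [-0.1, 0.2], [0.2, -0.6], [-0.1, -0.2], [-0.0, -0.5], [-0.5, 1.4], [0.1, 0.7], [-0.1, 0.0], [-0.5, 0.2], [0.4, 0.1], [0.3, 0.5]]
top [ 0.04042811  0.48165438 -0.30727049]
[[0.5, -0.5], [-0.3, -0.1], [-0.1, 0.1], [0.2, -0.7], [-0.1, -0.3], [0.0, -0.6], [-0.4, 1.3], [0.1, 0.6]]
scene [ 0.06232183  0.48060994 -0.30700798]
[[-0.3, 0.0], [-0.3, 0.0], [0.1, -0.2], [0.4, 0.1]]
(330, 34, 50) [[406.23096    101.99685217]] [[265.73140887 267.42300772]]
(330, -34, 50) [[429.62616534 100.70397809]] [[243.36799046 275.84183674]]
(-130, 34, 50) [[411.00263498 256.77268208]] [[230.76938384 175.94742617]]
(-31, 0, 72) [[423.10560723 225.23213928]] [[226.0913455  190.77711069]]
(-80, 0, 72) [[423.54968116 241.51059257]] [[223.14369549 182.43591309]]
[[-0.001 -0.955  0.296]
 [-0.002  0.296  0.955]
 [-1.     0.    -0.002]]
```

Run:
```python
from h import *
t=cv2.imread("pics/top0.png");s=cv2.imread("pics/scene0.png")
crop("top",t,200,160,60,80,7,"e1",cv2.INTER_NEAREST)
crop("s",s,355,140,65,70,8,"e2",cv2.INTER_NEAREST)
```

```text
(no output)
```

View pics/e1.png

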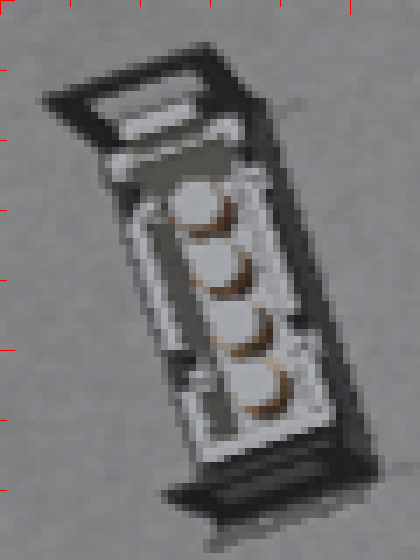

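View pics/e2.png

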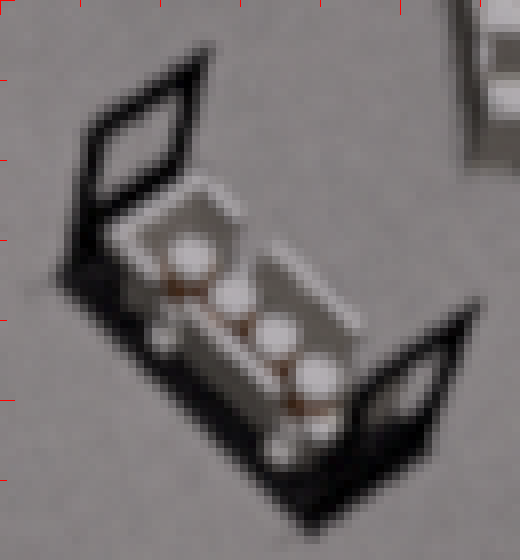

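Run:
```python
from h import *
from scipy.optimize import least_squares
T=lambda c,o,s:(o[0]+c[0]/s-.5,o[1]+c[1]/s-.5)
e1=(200,160);e2=(355,140);m=1e-3;obs=[]
def ad(n,c,o,s,P): obs.append((n,T(c,o,s),np.array(P)*m))
t=lambda c,P:ad("top",c,e1,7,P)
t((158,120),(75,0,85));t((182,370),(-30,29,52));t((300,318),(-30,-29,52));t((142,207),(43,28,55));t((178,350),(-21,28,55))
t((298,310),(-21,-28,55));t((262,188),(43,-28,55));t((200,463),(-77,31,55));t((330,425),(-77,-31,55))
s=lambda c,P:ad("scene",c,e2,8,P)
s((110,230),(-77,-31,55));s((200,178),(-77,31,55));s((262,245),(-21,28,55));s((362,325),(43,28,55));s((180,300),(-21,-28,55));s((278,388),(43,-28,55));s((163,335),(-30,-31,11));s((282,440),(52,-31,11))
def f(p,sel=None):
    M=R.from_euler('z',p[0]).as_matrix();o=np.array([p[1],p[2],.006]); return np.concatenate([proj(n,M@P+o)[0]-uv for n,uv,P in obs if sel in(None,n)])
for sel in(None,"top","scene"):
    r=least_squares(f,[.3,.5,.2],args=(sel,),loss='soft_l1'); print(sel,r.x); print(f(r.x,sel).reshape(-1,2).round(1).tolist())
p=least_squares(f,[.3,.5,.2],loss='soft_l1').x
M=R.from_euler('z',p[0]).as_matrix();o=np.array([p[1],p[2],0])
for x in(88,-88):
  for y in (40,-40):print(x,y,[((proj(n,M@np.array([x,y,130])*m+o)[0]-oo+.5)*k).round() for n,oo,k in(("top",np.array(e1),7),("scene",np.array(e2),8))])
# approach
q=[0.0408633,0.48142849,-0.30725728]
L,lo=laneT(*q); g=L@np.array([.075,0,.074])+lo
print("grip",g)
st=observe();T0=R.from_quat(st['tool_rot'],scalar_first=True).as_matrix()
for sg in(1,-1):
    D=np.c_[-L[:,2],np.cross(sg*L[:,0],-L[:,2]),sg*L[:,0]]
    print(sg,"rot deg",np.degrees(R.from_matrix(T0.T@D).as_rotvec()).round(2))
    for up in(0,.12):
        tcp=g-D[:,0]*(.172+up); print(up,tcp,(T0.T@(tcp-st['tcp_pos'])).round(4))
```

```text
None [0.29971487 0.52729186 0.27266887]
[[0.2, -0.7], [-0.6, -0.2], [0.3, 1.5], [-1.3, 1.0], [-0.7, -0.3], [-0.7, -0.1], [-1.4, -1.7], [0.2, 0.8], [0.7, 0.1], [-1.3, -0.4], [-0.4, -1.7], [1.0, -0.3], [0.0, 0.9], [0.3, 0.2], [-0.5, 0.6], [-1.2, 1.0], [-1.8, 2.3]]
top [0.28253117 0.52750929 0.27122296]
[[1.0, -0.9], [-0.4, -0.4], [0.6, 1.6], [-0.6, 0.7], [-0.4, -0.5], [-0.3, 0.0], [-0.7, -1.7], [0.2, 0.7], [0.8, 0.3]]
scene [0.32874024 0.52609796 0.27536423]
[[-1.0, -0.3], [-0.5, -2.0], [1.3, -0.8], [0.6, 0.1], [0.8, -0.0], [0.4, 0.1], [-0.7, 0.8], [-0.8, 1.8]]Traceback (most recent call last):
  File "<stdin>", line 15, in <module>
    return func(*args, **kwargs)
    result = trf(vector_fun.fun, vector_fun.jac, x0, f0, J0, lb, ub, ftol, xtol,
                 gtol, max_nfev, x_scale, loss_function, tr_solver,
                 tr_options.copy(), verbose, callback=callback_wrapped)
    return trf_no_bounds(
        fun, jac, x0, f0, J0, ftol, xtol, gtol, max_nfev, x_scale,
        loss_function, tr_solver, tr_options, verbose, callback=callback)
    J = jac(x)
    self._update_jac()
  
[... 641 characters left out ...]
 - f0 for f_eval in f_evals]
                                    ^^^^^^^
    f = np.atleast_1d(self.fun(x, *self.args, **self.kwargs))
                      ~~~~~~~~^^^^^^^^^^^^^^^^^^^^^^^^^^^^^^
    return np.atleast_1d(self.fun(x))
                         ~~~~~~~~^^^
    return self.f(x, *self.args, **self.kwargs)
           ~~~~~~^^^^^^^^^^^^^^^^^^^^^^^^^^^^^^
  File "<stdin>", line 12, in f
  File "h.py", line 15, in proj
    K,r,t=cam(n); return cv2.projectPoints(np.array(P,float).reshape(-1,3),r,t,K,None)[0].reshape(-1,2)
          ~~~^^^
  File "h.py", line 5, in cam
    c=get_calibration(n); f=200/np.tan(np.radians(c['vfov']/2))
ValueError: time passes only in moves, steps and waits
```

```bash
python3 - <<'E'
from rig import *
import json
json.dump({n:{k:(v if isinstance(v,float) else list(map(float,v))) for k,v in get_calibration(n).items()} for n in("top","scene")},open("cal.json","w"))
E
sed -i 's/c=get_calibration(n);/c=CAL[n];/; 1i import json\nCAL=json.load(open("cal.json"))' h.py
cat >> h.py <<'E'
LQ=[0.0408633,0.48142849,-0.30725728]
def pose():
    s=observe(); return s,R.from_quat(s['tool_rot'],scalar_first=True).as_matrix(),np.array(s['tcp_pos'])
def goto(D,g,up=0):
    s,T,p=pose(); tcp=g-D[:,0]*(.172+up)
    print("slide",(T.T@(tcp-p)).round(4),"rot",np.degrees(R.from_matrix(T.T@D).as_rotvec()).round(2))
def tool(x,z): return np.c_[x,np.cross(z,x),z]
E
python3 - <<'E'
from h import *
L,lo=laneT(*LQ); g=L@np.array([.075,0,.074])+lo
print("grip",g,observe()['joint_positions'])
for sg in(1,-1):
  for up in(0,.1):
    D=tool(-L[:,2],sg*L[:,0]); print(sg,up); goto(D,g,up)
E
```

```text
grip [ 0.53301874 -0.30514796  0.16684224] [ 1.24996988e+00  3.20233957e-01  1.56558604e+00  1.89596974e-07
  1.25739852e+00 -2.00318507e-02]
1 0
slide [ 0.073  -0.5547 -0.7242] rot [ 69.95 -14.05  -9.8 ]
1 0.1
slide [-0.0231 -0.5287 -0.7336] rot [ 69.95 -14.05  -9.8 ]
-1 0
slide [ 0.073  -0.5547 -0.7242] rot [-108.74   10.75  -15.41]
-1 0.1
slide [-0.0231 -0.5287 -0.7336] rot [-108.74   10.75  -15.41]
```

```bash
python3 -m creep '{"slide":[[0,-0.01,-0.014],[-0.002,-0.03,-0.04],[-0.004,-0.053,-0.07],[-0.006,-0.076,-0.1],[-0.008,-0.1,-0.132],[-0.01,-0.124,-0.164],[-0.012,-0.148,-0.196],[-0.014,-0.172,-0.228],[-0.016,-0.196,-0.26],[-0.018,-0.22,-0.29]],"rot":[[0,0,0],[3,-0.6,-0.4],[6,-1.2,-0.8],[9,-1.8,-1.2],[12,-2.4,-1.7],[16,-3.2,-2.2],[19,-3.8,-2.7],[22,-4.4,-3.1],[25,-5,-3.5],[28,-5.6,-3.9]],"fingers":[-1,-1,-1,-1,-1,-1,-1,-1,-1,-1]}' 10
python3 - <<'E'
from h import *
L,lo=laneT(*LQ); g=L@np.array([.075,0,.074])+lo
goto(tool(-L[:,2],L[:,0]),g,.1)
E
```

```text
t: 0.93
tcp_pos: [0.2942, 0.2049, 0.4223]
tool_rot: [0.694, -0.268, 0.612, 0.269]
force: [2.0, -0.2, -0.6]
finger_gap: 1.0
slide [-0.0118 -0.4805 -0.2431] rot [41.86 -8.44 -5.85]
```

```bash
python3 -m creep '{"slide":[[-0.001,-0.03,-0.015],[-0.002,-0.065,-0.033],[-0.003,-0.1,-0.05],[-0.004,-0.135,-0.068],[-0.005,-0.17,-0.086],[-0.006,-0.205,-0.104],[-0.007,-0.24,-0.122],[-0.008,-0.275,-0.139],[-0.009,-0.31,-0.157],[-0.01,-0.345,-0.175]],"rot":[[3,-0.6,-0.4],[6,-1.2,-0.8],[9,-1.8,-1.2],[12,-2.4,-1.7],[15,-3,-2.1],[18,-3.6,-2.5],[21,-4.2,-2.9],[24,-4.8,-3.3],[27,-5.4,-3.8],[30,-6,-4.2]],"fingers":[-1,-1,-1,-1,-1,-1,-1,-1,-1,-1]}'
python3 - <<'E'
from h import *
L,lo=laneT(*LQ); g=L@np.array([.075,0,.074])+lo
goto(tool(-L[:,2],L[:,0]),g,.1)
E
```

```text
t: 1.77
tcp_pos: [0.411, -0.166, 0.4279]
tool_rot: [0.78, -0.085, 0.613, 0.088]
force: [-0.2, 1.4, 0.9]
finger_gap: 0.997
slide [ 0.0058 -0.1493  0.01  ] rot [11.65 -2.41 -1.62]
```

```bash
python3 -m creep '{"slide":[[0.001,-0.025,0.002],[0.002,-0.05,0.003],[0.003,-0.075,0.005],[0.004,-0.1,0.007],[0.005,-0.12,0.008],[0.006,-0.135,0.009],[0.006,-0.145,0.01],[0.006,-0.149,0.01],[0.006,-0.149,0.01],[0.006,-0.149,0.01]],"rot":[[2,-0.4,-0.3],[4,-0.8,-0.6],[6,-1.2,-0.8],[8,-1.7,-1.1],[10,-2.1,-1.4],[11.65,-2.4,-1.6],[11.65,-2.4,-1.6],[11.65,-2.4,-1.6],[11.65,-2.4,-1.6],[11.65,-2.4,-1.6]],"fingers":[-1,-1,-1,-1,-1,-1,-1,-1,-1,-1]}'
python3 - <<'E'
from h import *
L,lo=laneT(*LQ); g=L@np.array([.075,0,.074])+lo
goto(tool(-L[:,2],L[:,0]),g,.1)
goto(tool(-L[:,2],L[:,0]),g,0); print(observe()['force'],observe()['joint_positions'])
cv2.imwrite("pics/t1.png",read_camera("top"));cv2.imwrite("pics/s1.png",read_camera("scene"))
crop("s",cv2.imread("pics/s1.png"),180,130,120,130,4,"s1c")
crop("s",cv2.imread("pics/t1.png"),370,130,120,130,4,"t1c")
a=cv2.imread("pics/s1c.png");b=cv2.imread("pics/t1c.png");cv2.imwrite("pics/st1.png",cv2.resize(np.hstack([a,b]),(800,433)))
E
```

```text
t: 2.6
tcp_pos: [0.4578, -0.3073, 0.428]
tool_rot: [0.798, -0.012, 0.602, 0.017]
force: [0.6, 0.3, -0.7]
finger_gap: 1.001
slide [-0.0003 -0.0009  0.0002] rot [ 0.04 -0.05 -0.07]
slide [ 0.0997 -0.001   0.0003] rot [ 0.04 -0.05 -0.07]
[ 0.5599308   0.27533068 -0.68854285] [-0.65901053  0.22139568  1.65744504  0.20626081  1.05701528 -0.78381897]
```

View pics/st1.png

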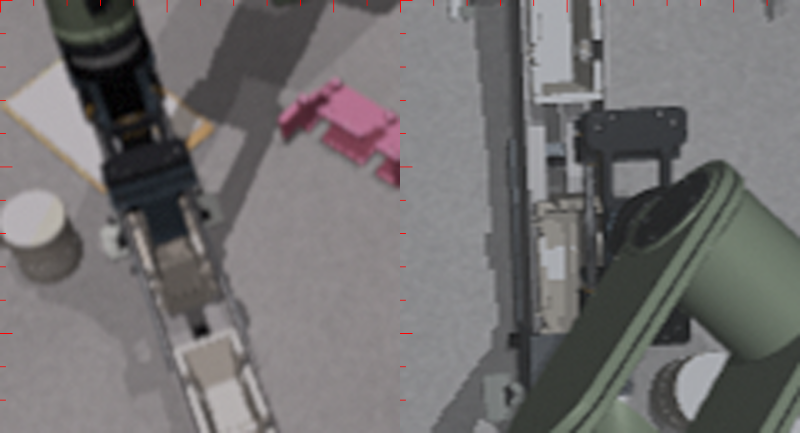

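```bash
python3 -m creep '{"slide":[[0.012,-0.001,0],[0.026,-0.001,0],[0.04,-0.001,0],[0.054,-0.001,0],[0.066,-0.001,0],[0.077,-0.001,0],[0.087,-0.001,0],[0.095,-0.001,0],[0.1,-0.001,0],[0.1,-0.001,0]],"rot":[[0,0,0],[0,0,0],[0,0,0],[0,0,0],[0,0,0],[0,0,0],[0,0,0],[0,0,0],[0,0,0],[0,0,0]],"fingers":[-1,-1,-1,-1,-1,-1,-1,-1,-1,-1]}'
python3 - <<'E'
from h import *
L,lo=laneT(*LQ); g=L@np.array([.075,0,.074])+lo
goto(tool(-L[:,2],L[:,0]),g,0); print(observe()['force'],observe()['moment'])
cv2.imwrite("pics/s2.png",read_camera("scene"));crop("s",cv2.imread("pics/s2.png"),190,150,80,90,6,"s2c")
E
```

```text
t: 3.53
tcp_pos: [0.4854, -0.3066, 0.331]
tool_rot: [0.798, -0.012, 0.602, 0.017]
force: [-0.1, 0.1, -0.2]
finger_gap: 1.001
slide [-0.0011 -0.0005  0.0005] rot [ 0.06 -0.11 -0.12]
[-0.10499084  0.12039331 -0.23222645] [-0.0765616   0.28614438  0.01342755]
```

View pics/s2c.png

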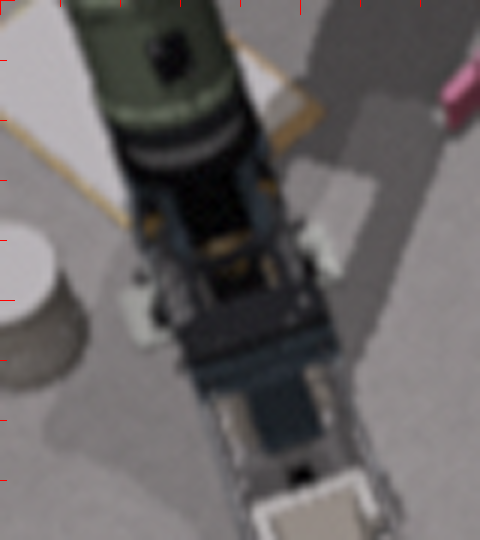

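```bash
python3 -m creep '{"slide":[[0,0,0],[0,0,0],[0,0,0],[0,0,0],[0,0,0],[0,0,0],[0,0,0],[0,0,0],[0,0,0],[0,0,0]],"rot":[[0,0,0],[0,0,0],[0,0,0],[0,0,0],[0,0,0],[0,0,0],[0,0,0],[0,0,0],[0,0,0],[0,0,0]],"fingers":[-0.5,0,0.4,0.6,0.7,0.8,0.9,1,1,1]}' 15
python3 - <<'E'
from h import *
print(observe()['force'],observe()['moment'],observe()['finger_gap'])
E
```

```text
t: 4.42
tcp_pos: [0.4854, -0.3067, 0.3317]
tool_rot: [0.798, -0.012, 0.602, 0.017]
force: [0.8, 0.6, 0.8]
finger_gap: 0.303
[0.83877707 0.55302548 0.77323587] [-0.06970315  0.20088917  0.02155419] 0.3028462989338395
```

```bash
python3 -m creep '{"slide":[[0,0,0],[0,0,0],[0,0,0],[0,0,0],[0,0,0],[0,0,0],[0,0,0],[0,0,0],[0,0,0],[0,0,0]],"rot":[[0,0,0],[0,0,0],[0,0,0],[0,0,0],[0,0,0],[0,0,0],[0,0,0],[0,0,0],[0,0,0],[0,0,0]],"fingers":[1,1,1,1,1,1,1,1,1,1]}' 15
python3 - <<'E'
from h import *
print(observe()['force'],observe()['moment'],observe()['finger_gap'])
E
```

```text
t: 5.25
tcp_pos: [0.4841, -0.3066, 0.3311]
tool_rot: [0.797, -0.013, 0.604, 0.018]
force: [-4.7, 0.2, 1.6]
finger_gap: 0.144
[-4.65310412  0.15075187  1.60277072] [-0.28561179  1.2529827   0.14429493] 0.1439038632547681
```

```bash
python3 -m creep '{"slide":[[0,0,-0.001],[0,0,-0.001],[0,0,-0.001],[0,0,-0.001],[0,0,-0.001],[0,0,-0.001],[0,0,-0.001],[0,0,-0.001],[0,0,-0.001],[0,0,-0.001]],"rot":[[0,0,0],[0,0,0],[0,0,0],[0,0,0],[0,0,0],[0,0,0],[0,0,0],[0,0,0],[0,0,0],[0,0,0]],"fingers":[1,1,1,1,1,1,1,1,1,1]}' 20
python3 - <<'E'
from h import *
s,T,p=pose()
L,lo=laneT(*LQ)
print(s['force'],L.T@s['force'],s['moment'],s['finger_gap'],"lane grasp",L.T@(p+T[:,0]*.172-lo))
E
```

```text
t: 6.08
tcp_pos: [0.4835, -0.3069, 0.3312]
tool_rot: [0.797, -0.013, 0.603, 0.018]
force: [4.0, -1.3, 2.1]
finger_gap: 0.145
[ 4.00643766 -1.34074121  2.11527474] [ 4.37907742 -1.50329268  0.94197081] [-0.24476738 -0.41701505  0.01857249] 0.14544201020921313 lane grasp [0.07213343 0.00059602 0.07367518]
```

```bash
python3 -m creep '{"slide":[[0,0,0],[0,0,0],[0,0,0],[0,0,0.001],[0,0,0.003],[0,0,0.005],[0,0,0.008],[0,0,0.011],[0,0,0.014],[0,0,0.016]],"rot":[[0,0,0],[0,0,0],[0,0,0],[0,0,0],[0,0,0],[0,0,0],[0,0,0],[0,0,0],[0,0,0],[0,0,0]],"fingers":[1,1,1,1,1,1,1,1,1,1]}' 45
cat >> h.py <<'E'
def lane():
    s,T,p=pose(); L,lo=laneT(*LQ)
    f=L.T@s['force']
    print("F lane",f.round(2),"M",np.array(s['moment']).round(2),"gap",round(s['finger_gap'],4),"grasp mm",(1e3*(L.T@(p+T[:,0]*.172-lo))).round(2),"roterr",np.degrees(R.from_matrix(tool(-L[:,2],L[:,0]).T@T).as_rotvec()).round(2))
E
python3 -c "
from h import *
lane()"
```

```text
t: 6.92
tcp_pos: [0.4948, -0.3058, 0.3343]
tool_rot: [0.793, -0.013, 0.609, 0.02]
force: [-17.0, -2.4, 11.0]
finger_gap: 0.109
F lane [-13.43  -1.74  15.3 ] M [-0.59  3.1  -0.09] gap 0.1088 grasp mm [81.36  1.81 73.53] roterr [-0.27  1.06  0.32]
```

```bash
python3 -m creep '{"slide":[[-0.0003,0,0.005],[-0.0003,0,0.006],[-0.0004,0,0.007],[-0.0005,0,0.008],[-0.0005,0,0.009],[-0.0006,0,0.01],[-0.0006,0,0.011],[-0.0006,0,0.012],[-0.0006,0,0.013],[-0.0006,0,0.014]],"rot":[[0,0,0],[0,-0.2,0],[0,-0.3,0],[0,-0.4,0],[0,-0.5,0],[0,-0.5,0],[0,-0.5,0],[0,-0.5,0],[0,-0.5,0],[0,-0.5,0]],"fingers":[1,1,1,1,1,1,1,1,1,1]}' 45
python3 -c "
from h import *
lane()"
```

```text
t: 7.75
tcp_pos: [0.5046, -0.3049, 0.3371]
tool_rot: [0.792, -0.012, 0.61, 0.022]
force: [-14.2, -0.9, 7.6]
finger_gap: 0.109
F lane [-11.58  -0.3   11.25] M [-0.58  2.29 -0.08] gap 0.1087 grasp mm [90.94  2.97 73.5 ] roterr [-0.35  1.27  0.53]
```

```bash
python3 -m creep '{"slide":[[-0.0015,-0.0005,0.005],[-0.002,-0.001,0.006],[-0.0025,-0.0015,0.007],[-0.0025,-0.0015,0.008],[-0.0025,-0.0015,0.009],[-0.0025,-0.0015,0.01],[-0.0025,-0.0015,0.011],[-0.0025,-0.0015,0.012],[-0.0025,-0.0015,0.013],[-0.0025,-0.0015,0.013]],"rot":[[0,-0.4,-0.2],[0,-0.6,-0.4],[0,-0.8,-0.5],[0,-1,-0.5],[0,-1,-0.5],[0,-1,-0.5],[0,-1,-0.5],[0,-1,-0.5],[0,-1,-0.5],[0,-1,-0.5]],"fingers":[1,1,1,1,1,1,1,1,1,1]}' 45
python3 -c "
from h import *
lane()
cv2.imwrite('pics/s3.png',read_camera('scene'));cv2.imwrite('pics/t3.png',read_camera('top'))
crop('s',cv2.imread('pics/s3.png'),190,150,80,90,5,'s3c')
crop('s',cv2.imread('pics/t3.png'),380,160,80,90,5,'t3c')
cv2.imwrite('pics/st3.png',np.hstack([cv2.imread('pics/s3c.png'),cv2.imread('pics/t3c.png')]))
"
```

```text
t: 8.58
tcp_pos: [0.5169, -0.3059, 0.3432]
tool_rot: [0.798, -0.015, 0.603, 0.018]
force: [0.4, -0.2, -1.9]
finger_gap: 0.108
F lane [-0.13 -0.19 -1.92] M [-0.11  0.23  0.  ] gap 0.1077 grasp mm [ 1.0763e+02 -9.0000e-02  7.5990e+01] roterr [-0.37  0.21 -0.  ]
```

View pics/st3.png

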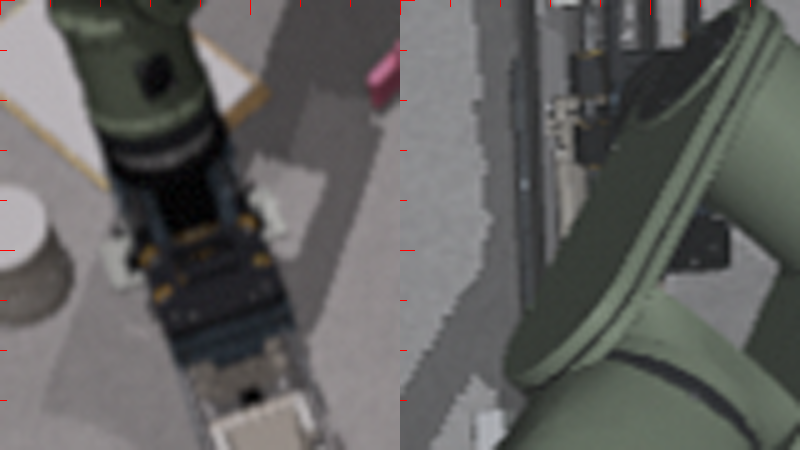

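```bash
python3 -m creep '{"slide":[[0.0006,0,0],[0.0012,0,0],[0.0018,0,0],[0.0018,0,0.0008],[0.0018,0,0.0016],[0.0018,0,0.0024],[0.0018,0,0.0032],[0.0018,0,0.004],[0.0018,0,0.005],[0.0018,0,0.005]],"rot":[[0,0,0],[0,0,0],[0,0,0],[0,0,0],[0,0,0],[0,0,0],[0,0,0],[0,0,0],[0,0,0],[0,0,0]],"fingers":[1,1,1,1,1,1,1,1,1,1]}' 45
python3 -c "
from h import *
lane()"
```

```text
t: 9.52
tcp_pos: [0.5222, -0.3056, 0.3427]
tool_rot: [0.797, -0.015, 0.603, 0.018]
force: [0.8, -0.3, -1.8]
finger_gap: 0.108
F lane [ 0.25 -0.34 -1.99] M [-0.05  0.16 -0.04] gap 0.1077 grasp mm [ 1.125e+02 -1.000e-02  7.403e+01] roterr [-0.36  0.23  0.01]
```

```bash
python3 -m creep '{"slide":[[0.0002,0,0.0005],[0.0004,0,0.001],[0.0004,0,0.0015],[0.0004,0,0.002],[0.0004,0,0.0025],[0.0004,0,0.003],[0.0004,0,0.0035],[0.0004,0,0.004],[0.0004,0,0.004],[0.0004,0,0.004]],"rot":[[0,0,0],[0,0,0],[0,0,0],[0,0,0],[0,0,0],[0,0,0],[0,0,0],[0,0,0],[0,0,0],[0,0,0]],"fingers":[1,1,1,1,1,1,1,1,1,1]}' 45
python3 -c "
from h import *
lane()"
```

```text
t: 10.35
tcp_pos: [0.5246, -0.3055, 0.3431]
tool_rot: [0.796, -0.015, 0.605, 0.019]
force: [-7.9, -1.5, 4.1]
finger_gap: 0.104
F lane [-6.57 -1.21  6.12] M [-0.37  1.97  0.02] gap 0.1044 grasp mm [1.1399e+02 1.1000e-01 7.3790e+01] roterr [-0.42  0.53  0.05]
```

```bash
python3 -m creep '{"slide":[[0,0,-0.0005],[0,0,-0.001],[0,0,-0.0015],[0,0,-0.002],[0,0,-0.0025],[0,0,-0.0027],[0,0,-0.0027],[0,0,-0.0027],[0,0,-0.0027],[0,0,-0.0027]],"rot":[[0,0,0],[0,0,0],[0,0,0],[0,0,0],[0,-0.2,0],[0,-0.4,0],[0,-0.4,0],[0,-0.4,0],[0,-0.4,0],[0,-0.4,0]],"fingers":[1,1,1,1,1,1,1,1,1,1]}' 45
python3 -c "
from h import *
lane()"
```

```text
t: 11.18
tcp_pos: [0.5219, -0.3057, 0.3426]
tool_rot: [0.798, -0.015, 0.602, 0.019]
force: [-2.4, -0.1, 1.2]
finger_gap: 0.106
F lane [-2.    0.05  1.79] M [-0.14  0.7   0.02] gap 0.1062 grasp mm [1.1247e+02 1.0000e-02 7.3980e+01] roterr [-0.43  0.13  0.04]
```

```bash
python3 -m creep '{"slide":[[0,0,-0.0005],[0,0,-0.001],[-0.0005,0,-0.0015],[-0.001,0,-0.002],[-0.0012,0,-0.002],[-0.0012,0,-0.002],[-0.0012,0,-0.002],[-0.0012,0,-0.002],[-0.0012,0,-0.002],[-0.0012,0,-0.002]],"rot":[[0,0,0],[0,0,0],[0,0,0],[0,0,0],[0,0,0],[0,0,0],[0,0,0],[0,0,0],[0,0,0],[0,0,0]],"fingers":[1,1,1,1,1,1,1,1,1,1]}' 45
python3 -c "
from h import *
lane()
cv2.imwrite('pics/s4.png',read_camera('scene'))
crop('s',cv2.imread('pics/s4.png'),190,150,80,90,6,'s4c')"
```

```text
t: 12.02
tcp_pos: [0.5197, -0.3058, 0.3431]
tool_rot: [0.798, -0.015, 0.602, 0.019]
force: [-0.1, -0.5, -1.7]
finger_gap: 0.102
F lane [-0.59 -0.48 -1.6 ] M [-0.1   0.2  -0.01] gap 0.1019 grasp mm [1.1046e+02 1.0000e-02 7.5120e+01] roterr [-0.43  0.14  0.04]
```

View pics/s4c.png

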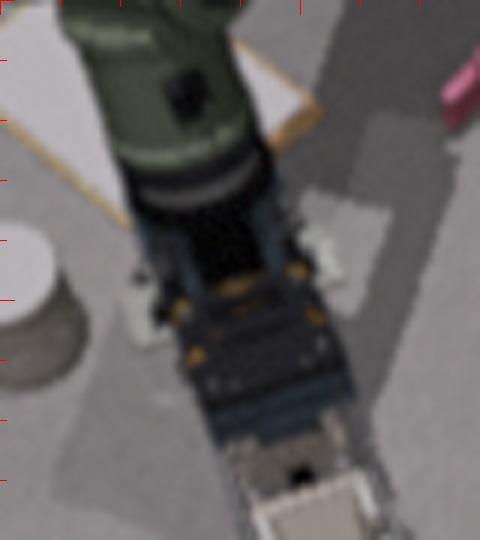

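```bash
python3 -m creep '{"slide":[[-0.001,0,0],[-0.002,0,0],[-0.003,0,0],[-0.005,0,0],[-0.007,0,0],[-0.009,0,0],[-0.012,0,0],[-0.015,0,0],[-0.018,0,0],[-0.02,0,0]],"rot":[[0,0,0],[0,0,0],[0,0,0],[0,0,0],[0,0,0],[0,0,0],[0,0,0],[0,0,0],[0,0,0],[0,0,0]],"fingers":[1,1,1,1,1,1,1,1,1,1]}' 45
python3 -c "
from h import *
lane()"
```

```text
t: 12.9
tcp_pos: [0.5141, -0.3061, 0.363]
tool_rot: [0.798, -0.015, 0.602, 0.019]
force: [0.4, -0.3, -2.1]
finger_gap: 0.109
F lane [-0.22 -0.3  -2.07] M [-0.11  0.21  0.02] gap 0.1093 grasp mm [ 1.107e+02 -1.100e-01  9.570e+01] roterr [-0.43  0.1   0.02]
```

Clean lift, force is only the tray's weight. Continuing up.

```bash
python3 -m creep '{"slide":[[-0.005,0,0],[-0.012,0,0],[-0.021,0,0],[-0.03,0,0],[-0.039,0,0],[-0.048,0,0],[-0.057,0,0],[-0.065,0,0],[-0.07,0,0],[-0.072,0,0]],"rot":[[0,0,0],[0,0,0],[0,0,0],[0,0,0],[0,0,0],[0,0,0],[0,0,0],[0,0,0],[0,0,0],[0,0,0]],"fingers":[1,1,1,1,1,1,1,1,1,1]}' 45
python3 -c "
from h import *
lane()
cv2.imwrite('pics/s5.png',read_camera('scene'));cv2.imwrite('pics/t5.png',read_camera('top'))
crop('s',cv2.imread('pics/s5.png'),190,140,80,90,5,'s3c')
crop('s',cv2.imread('pics/t5.png'),380,150,80,90,5,'t3c')
cv2.imwrite('pics/st5.png',np.hstack([cv2.imread('pics/s3c.png'),cv2.imread('pics/t3c.png')]))
"
```

```text
t: 13.73
tcp_pos: [0.4942, -0.307, 0.4335]
tool_rot: [0.799, -0.016, 0.601, 0.018]
force: [0.1, -0.2, -2.2]
finger_gap: 0.101
F lane [-0.53 -0.17 -2.13] M [-0.11  0.22  0.02] gap 0.1011 grasp mm [111.28  -0.41 168.98] roterr [-0.44  0.02 -0.04]
```

View pics/st5.png

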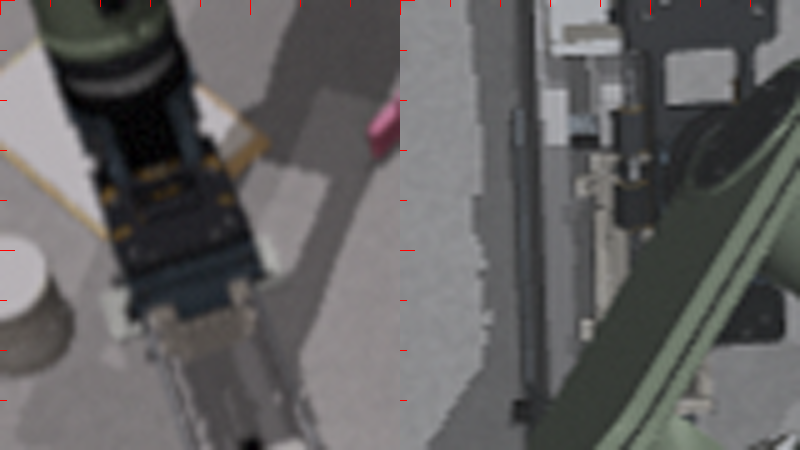

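```bash
python3 -c "
from h import *
D=tool(np.array([0,0,-1.]),np.array([0,1.,0]))
goto(D,np.array([.52,.045,.074+.1]))
D2=tool(np.array([0,0,-1.]),np.array([1.,0,0]))
goto(D2,np.array([.50,-.13,.074+.14]))
print(observe()['joint_positions'])
"
```

```text
slide [0.0942 0.3505 0.0174] rot [-86.61  12.65  12.24]
slide [0.0483 0.1766 0.001 ] rot [ 2.76 15.96 -0.26]
[-0.61740771  0.26574533  1.58507911  0.19232002  1.07602197 -0.73911135]
```

```bash
python3 -m creep '{"slide":[[0,0.006,0],[0,0.02,0],[0,0.04,0],[0,0.062,0],[0,0.086,0],[0.005,0.11,0],[0.012,0.134,0],[0.02,0.156,0],[0.026,0.17,0],[0.03,0.177,0]],"rot":[[0,1,0],[0,2.5,0],[0,4.5,0],[0,6.5,0],[0,8.5,0],[0.5,10.5,0],[1,12.5,0],[2,14.5,0],[2.5,15.5,0],[2.8,16,-0.2]],"fingers":[1,1,1,1,1,1,1,1,1,1]}' 45
python3 -c "
from h import *
lane()
D=tool(np.array([0,0,-1.]),np.array([0,1.,0]))
goto(D,np.array([.52,.045,.074+.08]))
"
```

```text
t: 14.67
tcp_pos: [0.4939, -0.1278, 0.4022]
tool_rot: [0.706, 0.0, 0.708, 0.001]
force: [-0.1, -0.3, -1.7]
finger_gap: 0.105
F lane [-0.59 -0.33 -1.64] M [-0.12 -0.07 -0.  ] gap 0.1048 grasp mm [ 61.36 179.22 143.89] roterr [ 2.29 16.25 -0.2 ]
slide [0.0765 0.1726 0.0265] rot [-8.994e+01 -7.000e-02 -2.600e-01]
```

```bash
python3 -m creep '{"slide":[[0,0.006,0.001],[0,0.02,0.003],[0,0.04,0.006],[0,0.06,0.009],[0,0.08,0.012],[0,0.1,0.015],[0,0.12,0.018],[0,0.14,0.021],[0,0.155,0.024],[0,0.165,0.026]],"rot":[[-3,0,0],[-8,0,0],[-14,0,0],[-20,0,0],[-26,0,0],[-32,0,0],[-38,0,0],[-44,0,0],[-50,0,0],[-54,0,0]],"fingers":[1,1,1,1,1,1,1,1,1,1]}' 45
python3 -c "
from h import *
D=tool(np.array([0,0,-1.]),np.array([0,1.,0]))
goto(D,np.array([.52,.045,.074+.05]))
"
```

```text
t: 15.5
tcp_pos: [0.52, 0.0386, 0.4022]
tool_rot: [0.628, -0.322, 0.63, 0.324]
force: [-0.2, -0.7, -2.4]
finger_gap: 0.107
slide [0.1063 0.0033 0.0053] rot [-35.63   0.04  -0.25]
```

```bash
python3 -m creep '{"slide":[[0.004,0.001,0.001],[0.015,0.002,0.002],[0.028,0.003,0.003],[0.042,0.003,0.004],[0.056,0.003,0.005],[0.07,0.003,0.005],[0.084,0.003,0.005],[0.096,0.003,0.005],[0.103,0.003,0.005],[0.106,0.003,0.005]],"rot":[[-4,0,0],[-9,0,0],[-15,0,0],[-21,0,0],[-27,0,0],[-32,0,0],[-35.6,0,-0.2],[-35.6,0,-0.2],[-35.6,0,-0.2],[-35.6,0,-0.2]],"fingers":[1,1,1,1,1,1,1,1,1,1]}' 45
python3 -c "
from h import *
D=tool(np.array([0,0,-1.]),np.array([0,1.,0]))
goto(D,np.array([.52,.045,.074]))
cv2.imwrite('pics/s6.png',read_camera('scene'));cv2.imwrite('pics/t6.png',read_camera('top'))
crop('s',cv2.imread('pics/s6.png'),260,110,100,110,4,'s3c')
crop('s',cv2.imread('pics/t6.png'),250,130,100,110,4,'t3c')
cv2.imwrite('pics/st6.png',np.hstack([cv2.imread('pics/s3c.png'),cv2.imread('pics/t3c.png')]))
"
```

```text
t: 16.33
tcp_pos: [0.5199, 0.0444, 0.295]
tool_rot: [0.5, -0.499, 0.501, 0.501]
force: [0.6, 0.3, -0.6]
finger_gap: 0.106
slide [ 0.049  -0.0002  0.0005] rot [-0.06  0.03 -0.17]
```

View pics/st6.png

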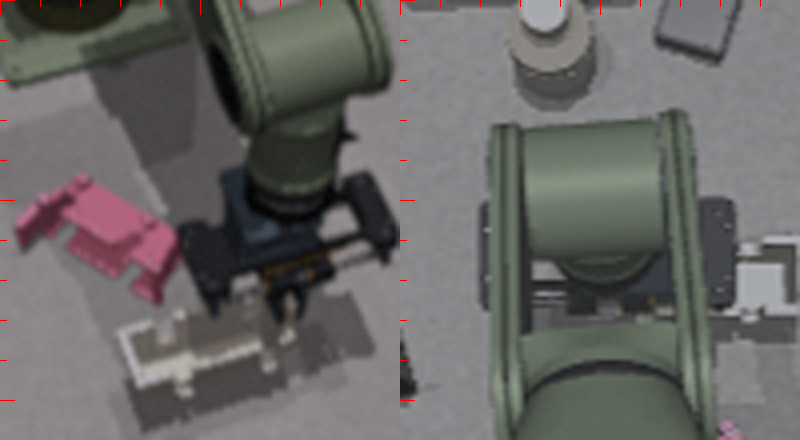

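```bash
python3 -m creep '{"slide":[[0.004,0,0],[0.01,0,0],[0.017,0,0],[0.024,0,0],[0.03,0,0],[0.035,0,0],[0.039,0,0],[0.042,0,0],[0.044,0,0],[0.045,0,0]],"rot":[[0,0,0],[0,0,0],[0,0,0],[0,0,0],[0,0,0],[0,0,0],[0,0,0],[0,0,0],[0,0,0],[0,0,0]],"fingers":[1,1,1,1,1,1,1,1,1,1]}' 45
python3 -c "
from h import *
s=observe();print(s['force'],s['moment'],s['tcp_pos'][2]-.172)
"
```

```text
t: 17.27
tcp_pos: [0.5201, 0.0445, 0.2506]
tool_rot: [0.5, -0.499, 0.5, 0.5]
force: [-1.2, -0.1, -1.3]
finger_gap: 0.108
[-1.23319667 -0.06132164 -1.34833872] [0.12203745 0.03268342 0.05968438] 0.07864677140341614
```

```bash
python3 -m creep '{"slide":[[0.0005,0,0],[0.001,0,0],[0.0015,0,0],[0.002,0,0],[0.0025,0,0],[0.003,0,0],[0.0035,0,0],[0.004,0,0],[0.0045,0,0],[0.0047,0,0]],"rot":[[0,0,0],[0,0,0],[0,0,0],[0,0,0],[0,0,0],[0,0,0],[0,0,0],[0,0,0],[0,0,0],[0,0,0]],"fingers":[1,1,1,1,1,1,1,1,1,1]}' 45
python3 -c "
from h import *
s=observe();print(s['force'],s['moment'],s['tcp_pos'][2]-.172)
"
```

```text
t: 18.1
tcp_pos: [0.5201, 0.0445, 0.2459]
tool_rot: [0.5, -0.499, 0.5, 0.5]
force: [0.6, -0.2, -0.6]
finger_gap: 0.107
[ 0.57626812 -0.1829869  -0.61325425] [0.09238055 0.04698375 0.00363397] 0.07388604691981879
```

Force is falling off, so it's nearly down. Lower 1 mm more, then let go gradually.

```bash
python3 -m creep '{"slide":[[0.0003,0,0],[0.0006,0,0],[0.001,0,0],[0.001,0,0],[0.001,0,0],[0.001,0,0],[0.001,0,0],[0.001,0,0],[0.001,0,0],[0.001,0,0]],"rot":[[0,0,0],[0,0,0],[0,0,0],[0,0,0],[0,0,0],[0,0,0],[0,0,0],[0,0,0],[0,0,0],[0,0,0]],"fingers":[1,1,1,1,1,1,1,1,1,1]}' 45
python3 -c "
from h import *
s=observe();print(s['force'],s['moment'],s['tcp_pos'][2]-.172)
"
```

```text
t: 18.93
tcp_pos: [0.5201, 0.0446, 0.2455]
tool_rot: [0.5, -0.499, 0.5, 0.5]
force: [-1.4, 0.3, 5.4]
finger_gap: 0.111
[-1.39079596  0.2910795   5.39917413] [ 0.04718281  0.33161562 -0.06347293] 0.07354623698187573
```

```bash
python3 -m creep '{"slide":[[0,0,0],[0,0,0],[0,0,0],[0,0,0],[0,0,0],[-0.005,0,0],[-0.015,0,0],[-0.03,0,0],[-0.05,0,0],[-0.07,0,0]],"rot":[[0,0,0],[0,0,0],[0,0,0],[0,0,0],[0,0,0],[0,0,0],[0,0,0],[0,0,0],[0,0,0],[0,0,0]],"fingers":[0.5,0,-0.5,-1,-1,-1,-1,-1,-1,-1]}' 10
python3 -c "
from h import *
s=observe();print(s['force'],s['moment'],s['finger_gap'],s['joint_positions'])
cv2.imwrite('pics/s7.png',read_camera('scene'));cv2.imwrite('pics/t7.png',read_camera('top'))
crop('s',cv2.imread('pics/s7.png'),260,110,100,110,4,'s3c')
crop('s',cv2.imread('pics/t7.png'),250,130,100,110,4,'t3c')
cv2.imwrite('pics/st7.png',np.hstack([cv2.imread('pics/s3c.png'),cv2.imread('pics/t3c.png')]))
"
```

```text
t: 19.77
tcp_pos: [0.5201, 0.0445, 0.3169]
tool_rot: [0.5, -0.499, 0.5, 0.5]
force: [-0.3, -0.9, 0.2]
finger_gap: 0.806
[-0.27963907 -0.87570897  0.15817357] [ 0.07511434  0.02075217 -0.0160914 ] 0.8056678166921573 [ 6.30901584e-02  3.11580264e-01  1.81622690e+00  9.85250360e-04
  1.01524122e+00 -1.50737351e+00]
```

View pics/st7.png

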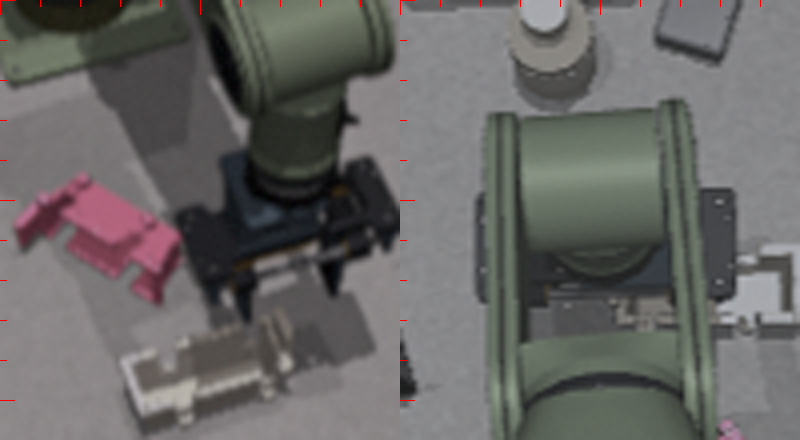

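```bash
cat > ov.py <<'E'
from h import *
def ov(p,img,n,x0,y0,w,h,s):
    c=cv2.resize(img[y0:y0+h,x0:x0+w],None,fx=s,fy=s,interpolation=cv2.INTER_CUBIC)
    M=R.from_euler('z',p[0]).as_matrix();o=np.array([p[1],p[2],0])
    def line(Q,col):
        uv=((proj(n,(M@(np.array(Q,float)*1e-3).T).T+o)-[x0,y0]+.5)*s).round().astype(int)
        cv2.polylines(c,[uv.reshape(-1,1,2)],False,col,1)
    z=61
    line([(-77,31,z),(77,31,z),(77,-31,z),(-77,-31,z),(-77,31,z)],(0,0,255))
    for x in(-21,43,-39,61):
        for y in(31,-31): line([(x,y,z),(x,y*.85,z)],(0,255,255))
    line([(70,18,91),(80,18,91),(80,-18,91),(70,-18,91),(70,18,91)],(255,0,255))
    line([(-94,40,0),(94,40,0),(94,-40,0),(-94,-40,0),(-94,40,0)],(0,255,0))
    for e in(94,-94): line([(e,40,0),(e,40,130),(e,-40,130),(e,-40,0)],(255,128,0))
    return c
E
python3 - <<'E'
from ov import *
t=cv2.imread("pics/top0.png");s=cv2.imread("pics/scene0.png")
p=(0.29971487,0.52729186,0.27266887)
a=ov(p,t,"top",198,160,62,84,7);b=ov(p,s,"scene",355,140,52+14,70+14,7)
cv2.imwrite("pics/ov.png",np.hstack([a,b])[:590,:800])
print(a.shape,b.shape)
E
```

```text
(588, 434, 3) (588, 462, 3)
```

View pics/ov.png

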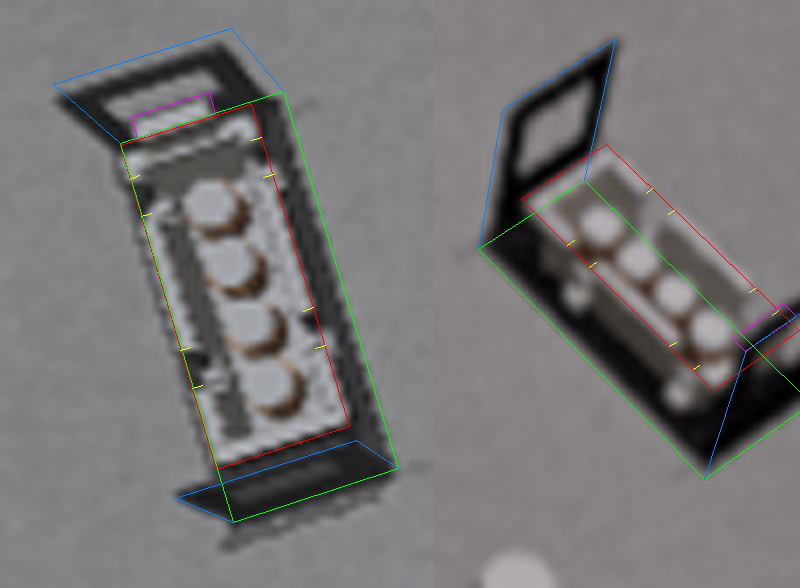

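```bash
python3 -c "
from h import *
s,T,p=pose(); g=p+T[:,0]*.172; zx=T[:,2]*[1,1,0]; zx/=np.linalg.norm(zx)
C=g-.075*zx; C[2]=0; print('C',C,'yaw',np.arctan2(zx[1],zx[0]))
D=tool(np.array([0,0,-1.]),np.array([zx[1],-zx[0],0]))
goto(D,C+[0,0,.05],.06); goto(D,C+[0,0,.05],0)
"
```

```text
C [ 0.52233888 -0.03018114  0.        ] yaw 1.5699720195748152
slide [ 0.0374 -0.0009 -0.0748] rot [90.    0.36  0.24]
slide [ 0.0974 -0.0005 -0.0749] rot [90.    0.36  0.24]
```

```bash
python3 -m creep '{"slide":[[-0.005,0,0],[-0.01,0,-0.005],[-0.01,0,-0.013],[-0.01,0,-0.023],[-0.01,0,-0.033],[-0.01,0,-0.043],[-0.01,0,-0.053],[-0.01,0,-0.063],[-0.01,0,-0.071],[-0.01,0,-0.075]],"rot":[[3,0,0],[9,0,0],[15,0,0],[22,0,0],[29,0,0],[36,0,0],[43,0,0],[50,0,0],[56,0,0],[60,0.2,0.2]],"fingers":[-1,-1,-1,-1,-1,-1,-1,-1,-1,-1]}' 10
python3 -c "
from h import *
yaw=1.57;C=np.array([.5223,-.0302,0]);zx=np.array([np.cos(yaw),np.sin(yaw),0])
D=tool(np.array([0,0,-1.]),np.array([zx[1],-zx[0],0]))
goto(D,C+[0,0,.05],.05)
cv2.imwrite('pics/s8.png',read_camera('scene'));cv2.imwrite('pics/t8.png',read_camera('top'))
crop('s',cv2.imread('pics/s8.png'),260,130,100,100,4,'s3c')
crop('s',cv2.imread('pics/t8.png'),270,150,100,100,4,'t3c')
cv2.imwrite('pics/st8.png',np.hstack([cv2.imread('pics/s3c.png'),cv2.imread('pics/t3c.png')]))
"
```

```text
t: 20.7
tcp_pos: [0.5208, -0.0313, 0.3291]
tool_rot: [0.684, -0.181, 0.683, 0.181]
force: [0.2, 0.6, 0.9]
finger_gap: 1.002
slide [0.0571 0.0002 0.0017] rot [29.69  0.07  0.03]
```

View pics/st8.png

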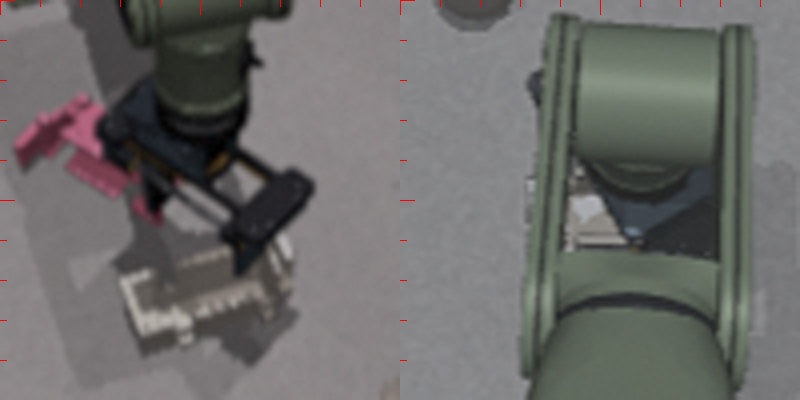

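```bash
python3 -c "
from h import *
t=cv2.imread('pics/top0.png').astype(int)
m=((t[...,2]-t[...,1])>30)&((t[...,0]-t[...,1])>8);m[:, :300]=0;m[:,400:]=0
v,u=np.where(m);print(u.min(),u.max(),v.min(),v.max())
i=v.argmin();print(onz('top',(u[i],v[i]),0),onz('top',(u[i],v[i]),.06))
j=u.argmin();print(onz('top',(u[j],v[j]),0),onz('top',(u[j],v[j]),.06))
"
```

```text
321 367 239 279
[ 0.40458557 -0.04092991  0.        ] [ 0.4006133  -0.03922045  0.06      ]
[ 0.37618017 -0.0081481   0.        ] [ 0.37335205 -0.00775907  0.06      ]
```

```bash
python3 -m creep '{"slide":[[0,0,0.001],[0.003,0,0.002],[0.008,0,0.002],[0.015,0,0.002],[0.023,0,0.002],[0.032,0,0.002],[0.041,0,0.002],[0.049,0,0.002],[0.055,0,0.002],[0.057,0,0.002]],"rot":[[4,0,0],[10,0,0],[17,0,0],[24,0,0],[29.7,0,0],[29.7,0,0],[29.7,0,0],[29.7,0,0],[29.7,0,0],[29.7,0,0]],"fingers":[-1,-1,-1,-1,-1,-1,-1,-1,-1,-1]}' 10
python3 -c "
from h import *
yaw=1.57;C=np.array([.5223,-.0302,0]);zx=np.array([np.cos(yaw),np.sin(yaw),0])
D=tool(np.array([0,0,-1.]),np.array([zx[1],-zx[0],0]))
goto(D,C+[0,0,.05],0)
cv2.imwrite('pics/s9.png',read_camera('scene'))
crop('s',cv2.imread('pics/s9.png'),265,130,90,100,6,'s9c')
"
```

```text
t: 21.63
tcp_pos: [0.5224, -0.0299, 0.2708]
tool_rot: [0.707, -0.002, 0.707, 0.002]
force: [-0.0, -0.5, 0.2]
finger_gap: 0.998
slide [ 0.0488 -0.0003 -0.0001] rot [ 0.33 -0.05 -0.01]
```

View pics/s9c.png

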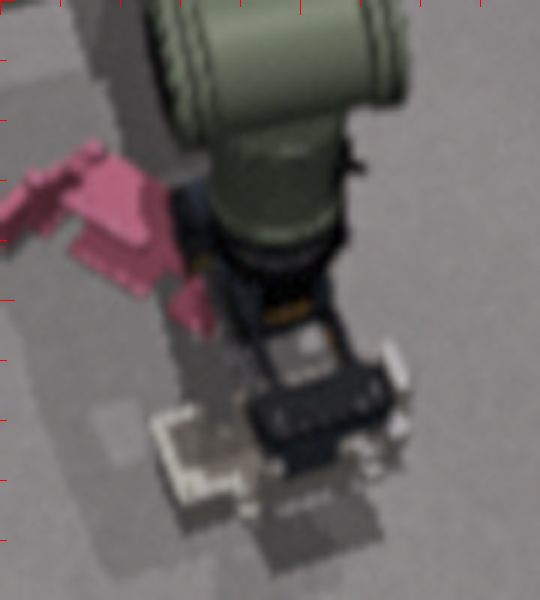

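```bash
python3 -m creep '{"slide":[[0.003,0,0],[0.009,0,0],[0.016,0,0],[0.023,0,0],[0.03,0,0],[0.036,0,0],[0.041,0,0],[0.045,0,0],[0.048,0,0],[0.0487,0,0]],"rot":[[0,0,0],[0,0,0],[0,0,0],[0,0,0],[0,0,0],[0,0,0],[0,0,0],[0,0,0],[0,0,0],[0,0,0]],"fingers":[-1,-1,-1,-1,-1,-1,-1,-1,-1,-1]}' 10
python3 -m creep '{"slide":[[0,0,0],[0,0,0],[0,0,0],[0,0,0],[0,0,0],[0,0,0],[0,0,0],[0,0,0],[0,0,0],[0,0,0]],"rot":[[0,0,0],[0,0,0],[0,0,0],[0,0,0],[0,0,0],[0,0,0],[0,0,0],[0,0,0],[0,0,0],[0,0,0]],"fingers":[-0.7,-0.5,-0.4,-0.3,-0.2,-0.1,0,0.3,0.6,1]}' 8
python3 -c "
from h import *
s=observe();print(s['force'],s['moment'],s['finger_gap'],s['tcp_pos'])"
```

```text
t: 22.52
tcp_pos: [0.5224, -0.0299, 0.2217]
tool_rot: [0.707, -0.002, 0.708, 0.002]
force: [0.2, -0.3, 0.4]
finger_gap: 0.999
t: 23.35
tcp_pos: [0.5224, -0.0299, 0.2219]
tool_rot: [0.707, -0.002, 0.708, 0.002]
force: [-1.5, 0.8, 2.2]
finger_gap: 0.677
[-1.53883968  0.82686307  2.16510182] [-0.13034035  0.12769226  0.03618494] 0.6770060408578021 [ 0.52242433 -0.02991277  0.2219313 ]
```

```bash
python3 -m creep '{"slide":[[0,0,0],[0,0,0],[0,0,0],[-0.003,0,0],[-0.01,0,0],[-0.02,0,0],[-0.032,0,0],[-0.046,0,0],[-0.06,0,0],[-0.07,0,0]],"rot":[[0,0,0],[0,0,0],[0,0,0],[0,0,0],[0,0,0],[0,0,0],[0,0,0],[0,0,0],[0,0,0],[0,0,0]],"fingers":[1,1,1,1,1,1,1,1,1,1]}' 25
python3 -c "
from h import *
s,T,p=pose();print(s['force'],s['moment'],s['finger_gap'],s['joint_positions'],T[:,2])
cv2.imwrite('pics/s10.png',read_camera('scene'));cv2.imwrite('pics/t10.png',read_camera('top'))
crop('s',cv2.imread('pics/s10.png'),260,110,100,110,4,'s3c')
crop('s',cv2.imread('pics/t10.png'),270,140,100,110,4,'t3c')
cv2.imwrite('pics/st10.png',np.hstack([cv2.imread('pics/s3c.png'),cv2.imread('pics/t3c.png')]))
yw=.2997+np.pi/2; z=np.array([np.cos(yw),np.sin(yw),0])
D=tool(np.array([0,0,-1.]),z)
goto(D,np.array([.5273,.2727,.107+.105]))
"
```

```text
t: 24.18
tcp_pos: [0.5227, -0.0299, 0.2939]
tool_rot: [0.708, -0.002, 0.707, 0.002]
force: [-0.3, 0.0, -0.5]
finger_gap: 0.675
[-0.30468503  0.04469182 -0.53770076] [-0.13865231  0.03337944 -0.00910623] 0.6747240879416304 [-7.92203436e-02  3.37828630e-01  1.84388478e+00  1.75128967e-04
  9.58670072e-01 -8.40036307e-02] [0.9999883  0.0046827  0.00121694]
slide [-0.0898  0.3026  0.006 ] rot [-106.91    0.14    0.2 ]
```

View pics/st10.png

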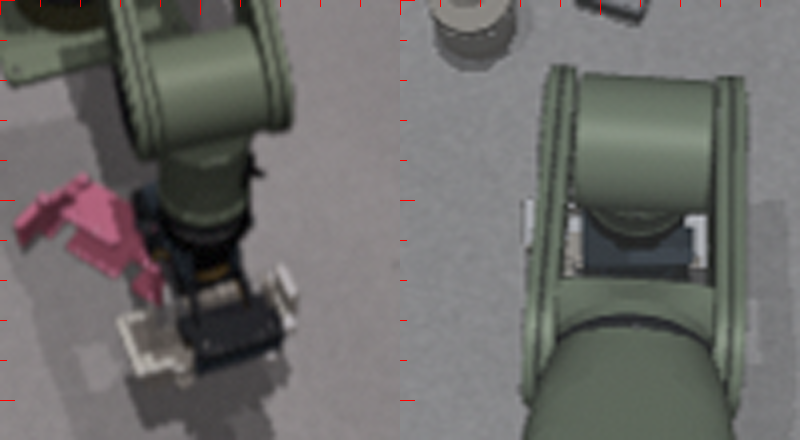

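```bash
python3 -m creep '{"slide":[[-0.008,0,0],[-0.022,0.005,0],[-0.038,0.015,0],[-0.054,0.028,0],[-0.07,0.043,0],[-0.082,0.06,0],[-0.088,0.078,0],[-0.09,0.096,0.001],[-0.09,0.114,0.002],[-0.09,0.13,0.002]],"rot":[[-2,0,0],[-7,0,0],[-13,0,0],[-19,0,0],[-25,0,0],[-31,0,0],[-37,0,0],[-43,0,0],[-49,0,0],[-54,0,0]],"fingers":[1,1,1,1,1,1,1,1,1,1]}' 25
python3 -c "
from h import *
s,T,p=pose();print(s['force'],s['finger_gap'])
yw=.2997+np.pi/2; z=np.array([np.cos(yw),np.sin(yw),0])
goto(tool(np.array([0,0,-1.]),z),np.array([.5273,.2727,.107+.105]))
"
```

```text
t: 25.12
tcp_pos: [0.524, 0.1011, 0.3837]
tool_rot: [0.629, -0.325, 0.628, 0.324]
force: [-0.1, -0.2, -0.6]
finger_gap: 0.679
[-0.14973484 -0.20951416 -0.59995845] 0.6792660704677005
slide [-0.0003  0.0968  0.1418] rot [-5.261e+01  2.000e-02  1.700e-01]
```

```bash
python3 -m creep '{"slide":[[0,0.006,0.009],[0,0.017,0.025],[0,0.029,0.043],[0,0.041,0.06],[0,0.053,0.078],[0,0.065,0.095],[0,0.077,0.113],[0,0.087,0.128],[0,0.094,0.138],[0,0.0968,0.1418]],"rot":[[-3,0,0],[-8,0,0],[-14,0,0],[-20,0,0],[-26,0,0],[-32,0,0],[-38,0,0],[-44,0,0],[-49,0,0],[-52.6,0,0.1]],"fingers":[1,1,1,1,1,1,1,1,1,1]}' 25
python3 -c "
from h import *
s,T,p=pose();print(s['force'],s['moment'],s['finger_gap'])
yw=.2997+np.pi/2; z=np.array([np.cos(yw),np.sin(yw),0])
goto(tool(np.array([0,0,-1.]),z),np.array([.5273,.2727,.107+.105]))
cv2.imwrite('pics/s11.png',read_camera('scene'));cv2.imwrite('pics/t11.png',read_camera('top'))
crop('s',cv2.imread('pics/s11.png'),335,110,90,110,4,'s3c')
crop('s',cv2.imread('pics/t11.png'),190,140,100,110,4,'t3c')
cv2.imwrite('pics/st11.png',np.hstack([cv2.imread('pics/s3c.png'),cv2.imread('pics/t3c.png')]))
"
```

```text
t: 25.95
tcp_pos: [0.5271, 0.2745, 0.3826]
tool_rot: [0.418, -0.57, 0.418, 0.57]
force: [-0.5, 0.2, -1.8]
finger_gap: 0.676
[-0.53365178  0.24068272 -1.78608488] [0.03719864 0.01312292 0.00709022] 0.6763610065296564
slide [-0.0014  0.0004 -0.0017] rot [ 0.31  0.01 -0.01]
```

View pics/st11.png

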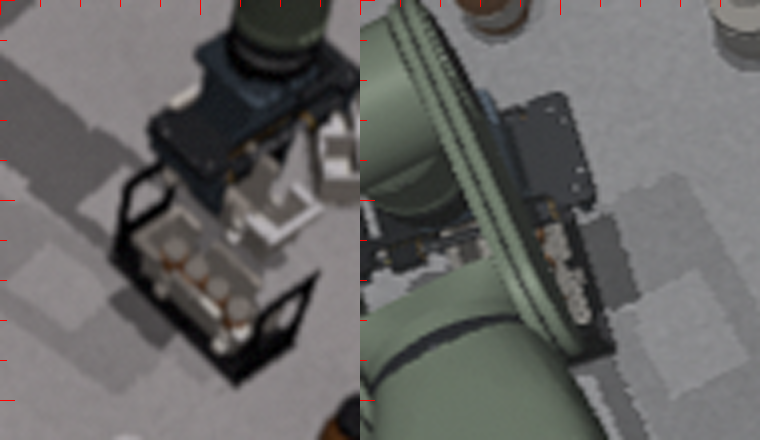

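```bash
python3 -m creep '{"slide":[[0.002,0,-0.001],[0.006,0,-0.0017],[0.012,0,-0.0017],[0.019,0,-0.0017],[0.027,0,-0.0017],[0.035,0,-0.0017],[0.043,0,-0.0017],[0.05,0,-0.0017],[0.056,0,-0.0017],[0.058,0,-0.0017]],"rot":[[0,0,0],[0,0,0],[0,0,0],[0,0,0],[0,0,0],[0,0,0],[0,0,0],[0,0,0],[0,0,0],[0,0,0]],"fingers":[1,1,1,1,1,1,1,1,1,1]}' 25
cat > chk.py <<'E'
from h import *
import sys
s,T,p=pose();print(s['force'],s['moment'],s['finger_gap'])
g=p+T[:,0]*.172
yw=.2997+np.pi/2; z=np.array([np.cos(yw),np.sin(yw),0])
goto(tool(np.array([0,0,-1.]),z),np.array([.5273,.2727,.107]))
k=sys.argv[1]
im={n:read_camera(n) for n in("scene","top")}
for n in im: cv2.imwrite(f'pics/{n}{k}.png',im[n])
P=lambda q:g+T[:,1]*q[0]*1e-3-T[:,2]*q[1]*1e-3-T[:,0]*(q[2]-50)*1e-3
def o(n,x0,y0,w,h,sc,draw):
    c=cv2.resize(im[n][y0:y0+h,x0:x0+w],None,fx=sc,fy=sc,interpolation=cv2.INTER_CUBIC)
    def line(Q,col):
        uv=((proj(n,[P(q) for q in Q])-[x0,y0]+.5)*sc).round().astype(int); cv2.polylines(c,[uv.reshape(-1,1,2)],False,col,1)
    if draw:
        line([(-77,31,55),(77,31,55),(77,-31,55),(-77,-31,55),(-77,31,55)],(0,0,255))
        line([(75,18,85),(75,-18,85)],(255,0,255))
    return c
a=o("scene",350,130,75,85,7,False);b=o("scene",370,130,38,85,7,True)
b=o("top",200,160,40,85,7,True)
cv2.imwrite(f'pics/k{k}.png',np.hstack([a,b])[:,:800])
E
python3 chk.py 12
```

```text
t: 26.88
tcp_pos: [0.5274, 0.2719, 0.3233]
tool_rot: [0.419, -0.569, 0.42, 0.57]
force: [-0.3, 0.5, -1.3]
finger_gap: 0.68
[-0.29977193  0.46531516 -1.34338742] [0.03522751 0.04275006 0.014605  ] 0.6797056174287913
slide [ 0.0443 -0.0003  0.0009] rot [ 0.06 -0.04 -0.14]
```

View pics/k12.png

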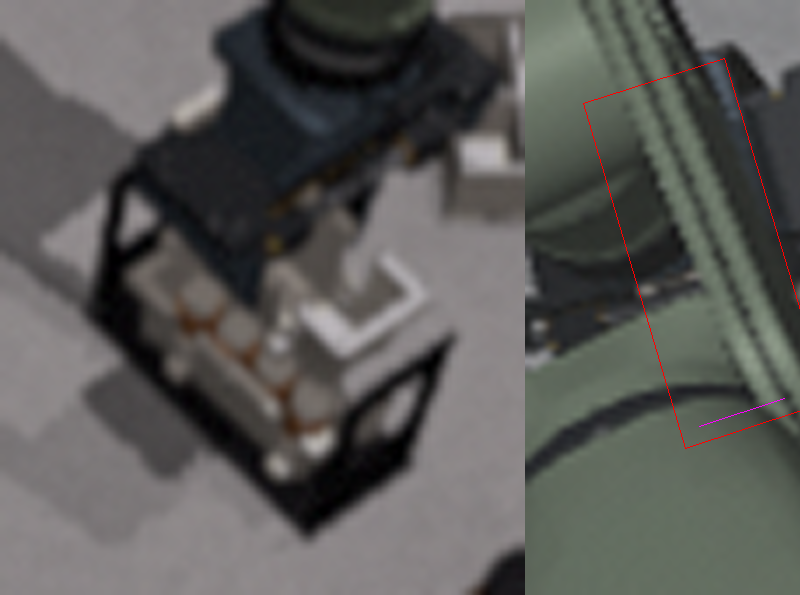

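```bash
python3 -c "
from h import *
s,T,p=pose();g=p+T[:,0]*.172
P=lambda q:g+T[:,1]*q[0]*1e-3-T[:,2]*q[1]*1e-3-T[:,0]*(q[2]-50)*1e-3
im=cv2.imread('pics/scene12.png')
print('dead',P((-77,31,55)),P((-77,-31,55)),proj('scene',[P((-77,31,55)),P((-77,-31,55))]))
for c in((350,355),(428,295)):
  uv=(350+c[0]/7-.5,130+c[1]/7-.5);print(uv,onz('scene',uv,P((0,0,55))[2]))
x0,y0=385,155
c=cv2.resize(im[y0:y0+40,x0:x0+40],None,fx=14,fy=14,interpolation=cv2.INTER_NEAREST)
uv=((proj('scene',[P(q) for q in [(-21,31,55),(-77,31,55),(-77,-31,55),(-39,-31,55)]])-[x0,y0]+.5)*14).round().astype(int)
cv2.polylines(c,[uv.reshape(-1,1,2)],False,(0,0,255),1)
cv2.imwrite('pics/z12.png',c)
"
```

```text
dead [0.61009132 0.2649955  0.1569994 ] [0.59172294 0.32421206 0.15696716] [[398.7717013  180.87138159]
 [411.63690829 172.04183193]]
(399.5, 180.21428571428572) [0.60852286 0.26855002 0.15709392]
(410.64285714285717, 171.64285714285714) [0.58906293 0.32161998 0.15709392]
```

View pics/z12.png

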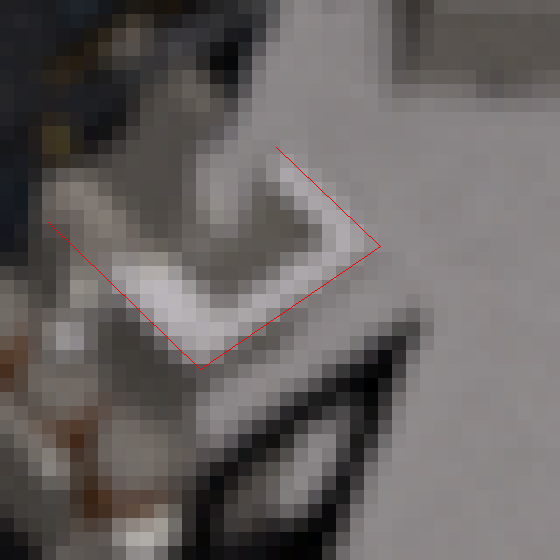

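```bash
python3 -c "
from ov import *
s=cv2.imread('pics/scene0.png');t=cv2.imread('pics/top0.png')
p=(0.29971487,0.52729186,0.27266887)
def f(p,n,im,x0,y0,w,h,S):
    c=cv2.resize(im[y0:y0+h,x0:x0+w],None,fx=S,fy=S,interpolation=cv2.INTER_NEAREST)
    M=R.from_euler('z',p[0]).as_matrix();o=np.array([p[1],p[2],.006])
    def line(Q,col):
        uv=((proj(n,(M@(np.array(Q,float)*1e-3).T).T+o)-[x0,y0]+.5)*S).round().astype(int)
        cv2.polylines(c,[uv.reshape(-1,1,2)],False,col,1)
    for sg in(1,-1):
        line([(-21,31*sg,55),(43,31*sg,55)],(0,0,255))
    line([(-39,31,55),(-77,31,55),(-77,-31,55),(-39,-31,55)],(0,0,255))
    for y in(31,-31):
      for x in(52,-30): line([(x,y,14),(x,y,4)],(0,255,0))
    return c
cv2.imwrite('pics/zz1.png',f(p,'scene',s,365,160,40,42,14))
cv2.imwrite('pics/zz2.png',f(p,'top',t,213,172,40,58,10))
"
```

```text
(no output)
```

View pics/zz1.png

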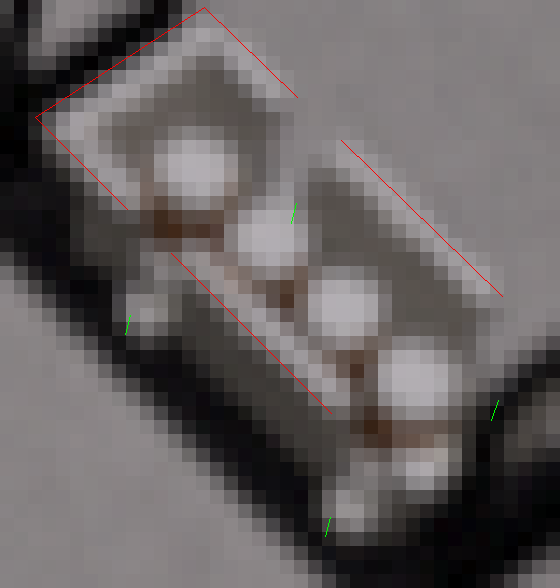

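View pics/zz2.png

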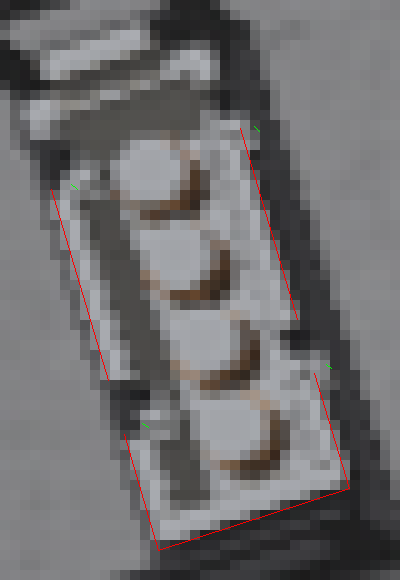

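```bash
python3 -m creep '{"slide":[[0.003,0,0.0005],[0.008,0,0.0005],[0.014,0,0.0005],[0.02,0,0.0005],[0.025,0,0.0005],[0.03,0,0.0005],[0.034,0,0.0005],[0.037,0,0.0005],[0.039,0,0.0005],[0.04,0,0.0005]],"rot":[[0,0,0],[0,0,0],[0,0,0],[0,0,0],[0,0,0],[0,0,0],[0,0,0],[0,0,0],[0,0,0],[0,0,0]],"fingers":[1,1,1,1,1,1,1,1,1,1]}' 25
python3 chk.py 13
```

```text
t: 27.82
tcp_pos: [0.5274, 0.2724, 0.2838]
tool_rot: [0.419, -0.569, 0.42, 0.569]
force: [0.5, -0.5, -1.2]
finger_gap: 0.679
[ 0.49561134 -0.48022851 -1.1985914 ] [ 0.06497794  0.03835315 -0.02086801] 0.6790125265510034
slide [ 0.0048 -0.      0.0003] rot [ 0.06 -0.03 -0.1 ]
```

View pics/k13.png

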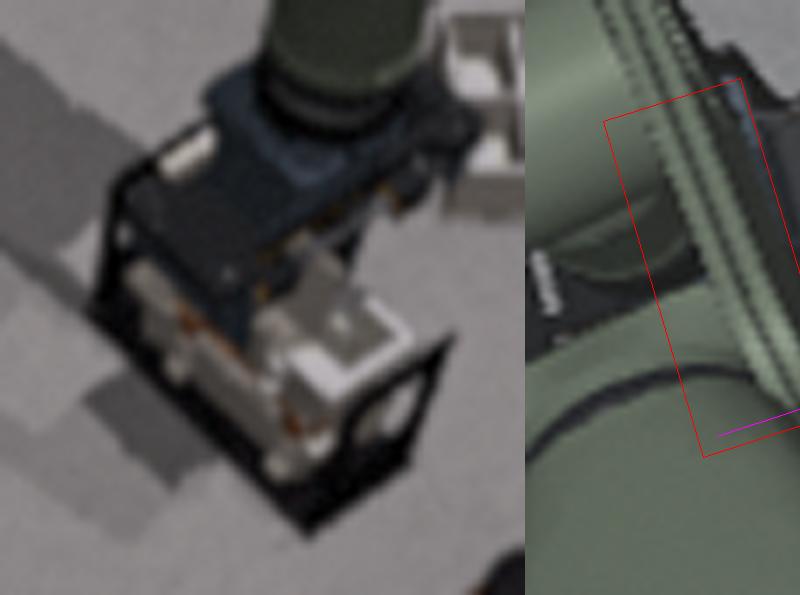

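```bash
python3 -m creep '{"slide":[[0.0005,0,0],[0.001,0,0],[0.0015,0,0],[0.002,0,0],[0.0025,0,0],[0.003,0,0],[0.0035,0,0],[0.004,0,0],[0.0045,0,0],[0.005,0,0]],"rot":[[0,0,0],[0,0,0],[0,0,0],[0,0,0],[0,0,0],[0,0,0],[0,0,0],[0,0,0],[0,0,0],[0,0,0]],"fingers":[1,1,1,1,1,1,1,1,1,1]}' 25
python3 -c "
from h import *
s=observe();print(s['force'],s['moment'],s['tcp_pos'][2]-.172)"
```

```text
t: 28.75
tcp_pos: [0.5272, 0.2723, 0.279]
tool_rot: [0.419, -0.569, 0.42, 0.57]
force: [-2.1, -0.6, 1.9]
finger_gap: 0.679
[-2.12432178 -0.64579369  1.90674541] [-0.01357046  0.28621795 -0.0448172 ] 0.10698688554539265
```

```bash
python3 -m creep '{"slide":[[0.0002,0,0],[0.0004,0,0],[0.0005,0,0],[0.0005,0,0],[0.0005,0,0],[0.0005,0,0],[0.0005,0,0],[0.0005,0,0],[0.0005,0,0],[0.0005,0,0]],"rot":[[0,0,0],[0,0,0],[0,0,0],[0,0,0],[0,0,0],[0,0,0],[0,0,0],[0,0,0],[0,0,0],[0,0,0]],"fingers":[1,1,1,1,1,1,1,1,1,1]}' 25
python3 -c "
from h import *
s=observe();print(s['force'],s['moment'],s['tcp_pos'][2]-.172)"
```

```text
t: 29.58
tcp_pos: [0.5272, 0.2723, 0.2789]
tool_rot: [0.419, -0.569, 0.42, 0.57]
force: [-1.8, -2.1, 5.7]
finger_gap: 0.675
[-1.83241125 -2.09144796  5.71034147] [-0.00972777  0.44562352 -0.01994829] 0.1069154461303981
```

```bash
python3 -m creep '{"slide":[[0,0,0],[0,0,0],[0,0,0],[0,0,0],[0,0,0],[0,0,0],[0,0,0],[0,0,0],[0,0,0],[0,0,0]],"rot":[[0,0,0],[0,0,0],[0,0,0],[0,0,0],[0,0,0],[0,0,0],[0,0,0],[0,0,0],[0,0,0],[0,0,0]],"fingers":[-0.38,-0.4,-0.45,-0.5,-0.6,-0.7,-0.8,-0.9,-1,-1]}' 5
python3 chk.py 14
```

```text
t: 30.42
tcp_pos: [0.5272, 0.2723, 0.2789]
tool_rot: [0.419, -0.569, 0.42, 0.57]
force: [-0.5, -0.4, -0.0]
finger_gap: 0.996
[-0.45765221 -0.37206939 -0.01364593] [-0.01716178  0.0738717  -0.03540171] 0.9963964069196094
slide [-0.0001 -0.0002  0.0003] rot [ 0.05 -0.03 -0.11]
```

View pics/k14.png

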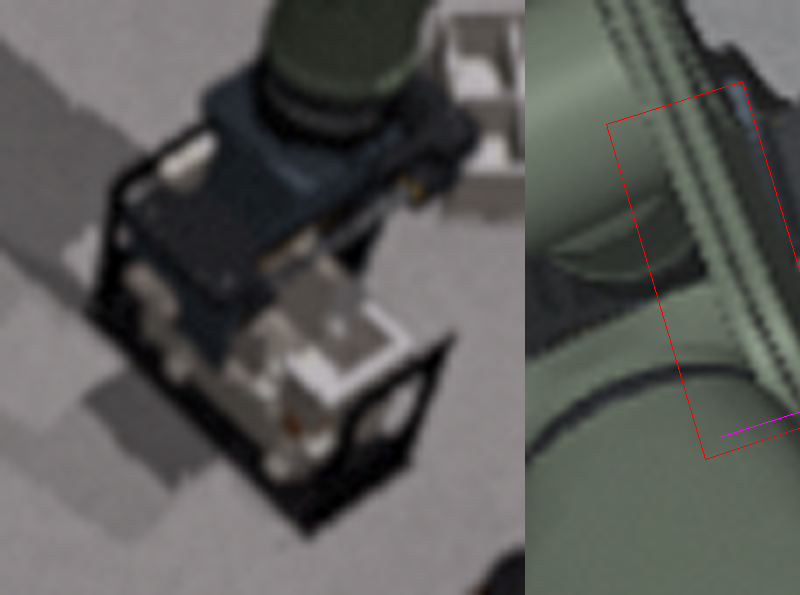

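```bash
python3 -m creep '{"slide":[[-0.003,0,0],[-0.008,0,0],[-0.015,0,0],[-0.025,0,0],[-0.037,0,0],[-0.05,0,0],[-0.065,0,0],[-0.08,0,0],[-0.095,0,0],[-0.11,0,0]],"rot":[[0,0,0],[0,0,0],[0,0,0],[0,0,0],[0,0,0],[0,0,0],[0,0,0],[0,0,0],[0,0,0],[0,0,0]],"fingers":[-1,-1,-1,-1,-1,-1,-1,-1,-1,-1]}'
python3 -c "
from h import *
s,T,p=pose();print(s['force'],'slide for world (-.15,-.28,.05):',T.T@np.array([-.15,-.28,.05]))"
```

```text
t: 31.35
tcp_pos: [0.5272, 0.2724, 0.3909]
tool_rot: [0.419, -0.569, 0.42, 0.569]
force: [0.0, -0.2, 0.6]
finger_gap: 1.001
[ 0.02172918 -0.1940491   0.58859244] slide for world (-.15,-.28,.05): [-0.04983112  0.22621535 -0.22303245]
```

```bash
python3 -m creep '{"slide":[[-0.015,0,0],[-0.03,0.015,-0.015],[-0.045,0.04,-0.04],[-0.05,0.067,-0.066],[-0.05,0.094,-0.093],[-0.05,0.121,-0.12],[-0.05,0.148,-0.146],[-0.05,0.175,-0.173],[-0.05,0.2,-0.198],[-0.05,0.22,-0.217]],"rot":[[0,0,0],[0,0,0],[0,0,0],[0,0,0],[0,0,0],[0,0,0],[0,0,0],[0,0,0],[0,0,0],[0,0,0]],"fingers":[-1,-1,-1,-1,-1,-1,-1,-1,-1,-1]}'
python3 - <<'E'
from h import *
im={n:read_camera(n) for n in("scene","top")}
for n in im: cv2.imwrite(f'pics/{n}15.png',im[n])
crop('s',im['scene'],350,130,75,85,5,'x1');crop('s',im['top'],195,155,75,85,5,'x2')
cv2.imwrite('pics/x15.png',np.hstack([cv2.imread('pics/x1.png'),cv2.imread('pics/x2.png')]))
E
```

```text
t: 32.18
tcp_pos: [0.3795, -0.0016, 0.4423]
tool_rot: [-0.42, 0.57, -0.42, -0.569]
force: [0.7, 0.0, 0.9]
finger_gap: 0.999
```

View pics/x15.png

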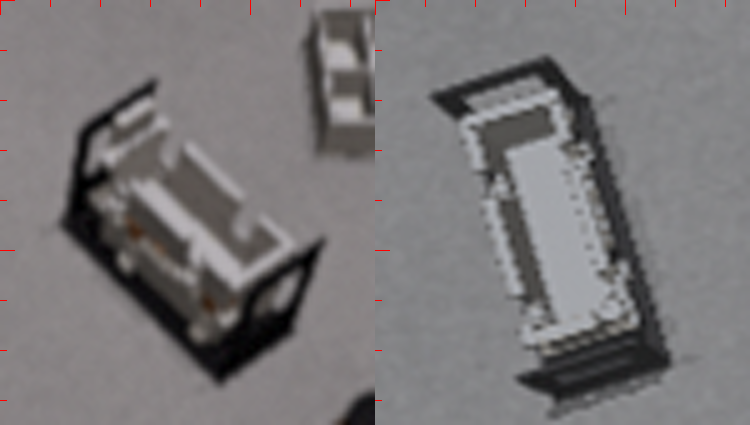

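View pics/top15.png

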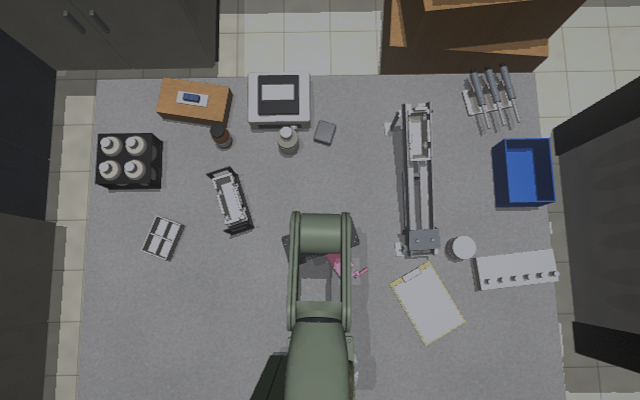

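View pics/scene15.png

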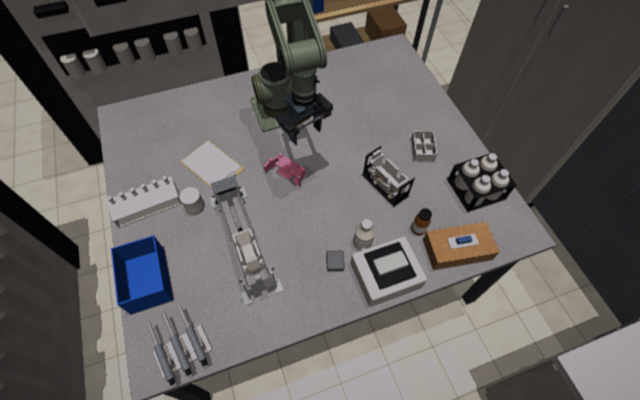

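Run:
```python
from h import *
g=np.array([.5272,.2723,.057]);M=R.from_euler('z',.2975+np.pi).as_matrix()
outs=[]
for n,x0,y0,w,h in(("scene",355,135,60,75),("top",205,160,55,75)):
    im=cv2.imread(f'pics/{n}15.png');S=7
    c=cv2.resize(im[y0:y0+h,x0:x0+w],None,fx=S,fy=S,interpolation=cv2.INTER_NEAREST)
    def line(Q,col):
        uv=((proj(n,(M@(np.array(Q,float)*1e-3).T).T+g)-[x0,y0]+.5)*S).round().astype(int);cv2.polylines(c,[uv.reshape(-1,1,2)],False,col,1)
    line([(-77,31,55),(77,31,55),(77,-31,55),(-77,-31,55),(-77,31,55)],(0,0,255)); line([(75,18,85),(75,-18,85)],(255,0,255))
    outs.append(c)
cv2.imwrite('pics/fin.png',np.hstack(outs)); print(observe()['qd'].round(3))
```

```text
[ 0.058  0.037 -0.041  0.044 -0.035  0.048]
```

View pics/fin.png

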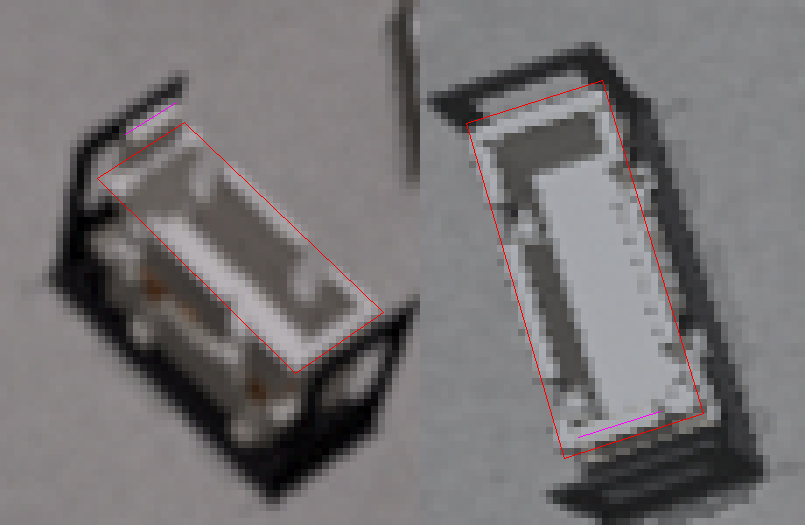

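The outline at the stacked height (underside 57 mm above the bench) fits the tray in both views, and the tray is level and turned end for end. I'll hold still for one call, then hand in.

```bash
python3 -m creep '{"slide":[[0,0,0],[0,0,0],[0,0,0],[0,0,0],[0,0,0],[0,0,0],[0,0,0],[0,0,0],[0,0,0],[0,0,0]],"rot":[[0,0,0],[0,0,0],[0,0,0],[0,0,0],[0,0,0],[0,0,0],[0,0,0],[0,0,0],[0,0,0],[0,0,0]],"fingers":[-1,-1,-1,-1,-1,-1,-1,-1,-1,-1]}'
python3 -c "
from rig import *
print(sign_off())"
```

```text
t: 33.12
tcp_pos: [0.3792, -0.0022, 0.4423]
tool_rot: [-0.42, 0.569, -0.421, -0.568]
force: [0.0, -0.1, 0.3]
finger_gap: 1.0
the job is handed in; nothing more can be done
None
```

The jammed tray now stands on the loaded tray in the caddy, turned end for end. I handed the job in at about 33 s, with the arm clear of everything.

- **Freeing it:** I drew the tray back along the slope by its end grip. The drag measured about 12–13 N while it was under the hood and dropped to about zero once it was clear. The stop gave at most 6.6 N. By my estimate it was pushed 1–3 mm, since its travel was never read directly. I then eased back about 3.5 mm from there and lifted it 95 mm square to the slope, with only the tray's weight felt.
- **Bench and caddy:** I levelled it, stood it on the bench with about 5 N contact and let go. I then took it across its rim and lowered it onto the loaded tray. It touched at 107 mm grasp height, as predicted for feet on the rim, and I let go with about 6 N of contact.

**Last checks:** After I let go, the tray stayed level. Its outline fits the stacked height in both camera views, its grip is over the lower tray's plain end, and no other object appears to have moved.

**Did not go cleanly:**
- During the first part of the pull, the gripper pressed the tray down into the lane at 11–15 N and drifted sideways about 3 mm; I corrected both.
- That correction lifted the tray about 2.5 mm off the runners while its front end was still near the hood's edge. No catching force showed.
- The two cameras disagreed by up to about 4 mm and 0.05 rad on the caddy, so I used a combined fit.

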